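# Ready the bioprinter and start it

## Task

Get the bioprinter ready: lift the blue dust cap off every cartridge that has one and set each cap upright (closed end up) in a pocket of its own in the orange holder, and stack all the petri dishes into one square, aligned pile centred on the black ring of the grey stage. Only when all caps and dishes are in place, press the green start button fully down and let it come back up. Leave the other things on the table where they are.

Things in the scene. Friction and masses are not known exactly. Their poses are not given: they have to be found in the camera images.
- rack: Aluminium cartridge rack, fixed: block 80 x 220 x 35 mm (x, y, z) carrying three upright amber cartridges 36 mm across in a row along its y axis, 70 mm apart. Each ends in a white 41 mm flange whose flat top is 90 mm above the table, with a white neck 20 mm across standing 18 mm above the flange. Origin: centre of its underside, on the table; z up.
- holder: Orange cap holder, fixed: open tray 70 x 226 x 18 mm (x, y, z) with 5 mm floor and walls, split by two dividers into three equal pockets, each 60 x 69 mm inside and 13 mm deep, in a row along its y axis. Any cap may go into any pocket. Origin: centre of its underside, on the table; z up.
- stage: Light grey print stage of the machine, fixed: flat square plate 170 x 170 x 14 mm with a flat black ring (76 mm outside) in its middle. Origin: centre of its underside, on the table; z up.
- stage_ring (a point): Centre of the black ring, on the stage's top face, 14 mm above the table.
- ctrl: Yellow control box, fixed, 80 x 80 x 50 mm, with the start button in the middle of its top. Origin: centre of its underside.
- start_top (a point): Centre of the top face of the green start button (34 mm across); it moves with the button; the button is pressed straight down.
- start (a joint): Start button: 0 released, 0.006 (m) fully down; springs back by itself; fully down takes about 5 N.
- pocket_1 (a point): Centre of the inner floor of pocket 1 of the cap holder, 5 mm above the table.
- pocket_2 (a point): Centre of the inner floor of pocket 2 of the cap holder, 5 mm above the table.
- pocket_3 (a point): Centre of the inner floor of pocket 3 of the cap holder, 5 mm above the table.
- cap_1: Loose blue dust cap, round, 42 mm outside, 42 mm tall, 30 g, closed flat top 10 mm thick, 5 mm wall, open below, so 32 mm inside and 32 mm deep. It starts standing on a cartridge's flange over the neck, its rim 90 mm above the table. Origin: centre of its lower rim; z up. May be absent (that cartridge has no cap).
- cap_2: Loose blue dust cap, round, 42 mm outside, 42 mm tall, 30 g, closed flat top 10 mm thick, 5 mm wall, open below, so 32 mm inside and 32 mm deep. It starts standing on a cartridge's flange over the neck, its rim 90 mm above the table. Origin: centre of its lower rim; z up. May be absent (that cartridge has no cap).
- cap_3: Loose blue dust cap, round, 42 mm outside, 42 mm tall, 30 g, closed flat top 10 mm thick, 5 mm wall, open below, so 32 mm inside and 32 mm deep. It starts standing on a cartridge's flange over the neck, its rim 90 mm above the table. Origin: centre of its lower rim; z up. May be absent (that cartridge has no cap).
- dish_1: Loose closed petri dish: round flat disc 60 mm across, 16 mm tall, 45 g, clear with pink gel in it; flat top and bottom, sealed and the same both ways up, so either face may be up in the pile. All dishes are alike and start flat on the table. Origin: centre of the face that is its underside at the start; z up (down if it has been turned over). May be absent.
- dish_2: Loose closed petri dish: round flat disc 60 mm across, 16 mm tall, 45 g, clear with pink gel in it; flat top and bottom, sealed and the same both ways up, so either face may be up in the pile. All dishes are alike and start flat on the table. Origin: centre of the face that is its underside at the start; z up (down if it has been turned over). May be absent.
- dish_3: Loose closed petri dish: round flat disc 60 mm across, 16 mm tall, 45 g, clear with pink gel in it; flat top and bottom, sealed and the same both ways up, so either face may be up in the pile. All dishes are alike and start flat on the table. Origin: centre of the face that is its underside at the start; z up (down if it has been turned over). May be absent.
- dish_4: Loose closed petri dish: round flat disc 60 mm across, 16 mm tall, 45 g, clear with pink gel in it; flat top and bottom, sealed and the same both ways up, so either face may be up in the pile. All dishes are alike and start flat on the table. Origin: centre of the face that is its underside at the start; z up (down if it has been turned over). May be absent.
- media_bottle: Bystander: brown bottle with red cap, 64 mm across, 140 mm tall, upright. Origin: centre of its underside.
- clear_bottle: Bystander: white bottle, 60 mm across, 120 mm tall, upright. Origin: centre of its underside.
- vial: Bystander: small glass vial with grey stopper, 28 mm across, 57 mm tall, upright. Origin: centre of its underside.
- pen: Bystander: white and red marker pen lying flat, 120 mm long (its x axis), 13 mm wide and high. Origin: centre of its underside.
- tip_box: Bystander: green pipette tip box 120 x 85 x 65 mm with a clear lid. Origin: centre of its underside.
- mouse: Bystander: black computer mouse 100 x 60 x 30 mm. Origin: centre of its underside.
- beaker: Bystander: glass beaker 70 mm across, 90 mm tall, upright, open and empty. Origin: centre of its underside.
Things that resemble listed ones, but are neither listed nor needed, are in the scene too. What is shaped like the dish_2 but turquoise is not meant.

How it is judged:
On the way, in this order (a step that is already met when the one before it is completed fails the run):
1. every cap stands in the holder and all dishes form an aligned pile on the ring (z of cap_1 in the frame of holder between 0 and 0.01 m and x of cap_1 in the frame of holder between -0.02 and 0.02 m and y of cap_1 in the frame of holder between -0.1 and 0.1 m and angle between each of cap_1, cap_2, cap_3's own z axis and vertical below 0.12 rad and linear speed of each of cap_1, cap_2, cap_3, dish_1, dish_2, dish_3, dish_4 below 0.02 m/s and z of cap_2 in the frame of holder between 0 and 0.01 m and x of cap_2 in the frame of holder between -0.02 and 0.02 m and y of cap_2 in the frame of holder between -0.1 and 0.1 m and z of cap_3 in the frame of holder between 0 and 0.01 m and x of cap_3 in the frame of holder between -0.02 and 0.02 m and y of cap_3 in the frame of holder between -0.1 and 0.1 m and horizontal distance between each of dish_1, dish_2, dish_3, dish_4 and stage_ring below 0.015 m and angle between the z axis of each of dish_1, dish_2, dish_3, dish_4 and the z axis of stage, either way round below 0.08 rad and height (world z) of each of dish_1, dish_2, dish_3, dish_4 above 0.009 m and horizontal distance between dish_1 and dish_2 below 0.008 m and horizontal distance between each of dish_1, dish_2 and dish_3 below 0.008 m and horizontal distance between each of dish_1, dish_2, dish_3 and dish_4 below 0.008 m), for 0.2 s.
2. the start button is pressed fully down (value of joint start above 0.005 m), for 0.05 s.
3. the start button is let go (value of joint start below 0.001 m), for 0.2 s.
At the end, for the whole second after the job is handed in: Every cap upright (0.12 rad) on the floor of a holder pocket; all dishes flat (0.08 rad) in one pile on the stage, each within 15 mm of the ring's centre and 8 mm of every other dish; start button up; all released and at rest (all of step 1 and value of joint start below 0.001 m); the robot touches nothing.
It fails at once if one of the bystanders (bottles, vial, pen, tip box, mouse, beaker) is moved more than 30 mm (distance of any of media_bottle, clear_bottle, vial, pen, tip_box, mouse, beaker from where it was at the start of the episode above 0.03 m).
Of cap_1, cap_2, cap_3 only 2 to 3 are there at a start; the rules pass over those that are not, and their reading is None.
Of dish_1, dish_2, dish_3, dish_4 only 3 to 4 are there at a start; the rules pass over those that are not, and their reading is None.
At some moment in a run one of dish_1, dish_2, dish_3, dish_4 may be knocked a few centimetres aside while the robot is not near it.
It also fails if it takes over 210 s, if anything falls off the work surface, if the arm or the gripper's body presses on something with over 40 N, if the wrist force passes 120 N, or if a joint passes its speed limit or range.

## Robot

A 6-joint arm with a two-finger parallel gripper is mounted at the origin on the work surface. World frame = base frame: x ahead of the robot, y to its left, z up, the work surface at z = 0. Lengths are in m, angles in rad, forces in N, time in s.
With the tool pointing down it reaches from about 0.275 to 0.825 m from the base axis. Payload 5.2 kg.
Tool frame: the origin (TCP) lies at the very end of the fingers, on their centre line; the grasp point (between the pads) lies 19 mm behind it; z points along the fingers, y is the direction in which the jaws open and shut (so a half turn about z gives the same grasp; the last joint's range is limited). The gripper opens to 93 mm and grips with 3 to 60 N. Pads are 15 mm wide; open, the fingers measure 128 mm over their backs; the gripper's body (75 mm by 188 mm) begins 65 mm behind the grasp point.
Start: joints at [1.076, 0.259, 1.535, -0, 1.348, -0.203], TCP at [0.158, 0.527, 0.195] pointing down, gripper open.
Joint ranges: [-3.14, 3.14], [-0.91, 2.08], [0.19, 2.58], [-1.22, 4.36], [0.22, 2.71], [-3.12, 3.12]. Speed limits (rad/s): [2.57, 2.57, 3.14, 3.14, 3.14, 3.14].

## Interface

Orientations are given as a unit quaternion [w, x, y, z].
In Python, from cell import read_state, snapshot, hand_in gives the robot as it stands. The module is installed in compiled form; this text tells all that it offers.
- The arm moves only by the tool move_arm, never from a script. Its argument "deltas" is one flat list of numbers, 7 for each row, row after row: the turn, a rotation vector about the tool's x, y, z in rad, then the shift along the tool's x, y, z in cm, then the closure in counts, from 0 (fully open) to 255 (shut). A call has 1 to 5 rows; each row shifts and turns the pose as measured when the row begins, along the tool's axes as they then stand; what a row does not reach is not made up. A row lasts 1/10 s, in which the tool goes at most 50 mm and 8.59 degrees, less where a joint would pass 70% of its speed; a pose out of reach is approached as far as the arm can. A call is refused whole if a number of a shift passes 5 or a number of a turn 0.15, either way. A call with a gripper value outside its range is refused whole. The fingers move at their own pace and stop on an object; "grip_force" is the grip in N (left out, the last holds). Time passes only in rows, so rows that do not move let the fingers close. It gives the time, the measured TCP pose, the force and the opening at its end, in the units of the state.
- read_state(): the state, without advancing time (a new reading comes with each control period).
- snapshot(name): name is "scene" or "top"; returns a dict with "img" (420x560x3 uint8, red, green, blue), "range_z" (420x560 float32, m along the optical axis (not along the pixel's ray), 0 where there is no reading), "camera_matrix" (3x3 intrinsics, pixels), "rvec" (rotation vector, rad) and "tvec" (3), from world to camera coordinates, as OpenCV has them. Camera axes: x right, y down, z forward; pixel columns grow to the right and rows downward; lengths in m; the calibration is good to about 2 mm. A picture is of the moment at which its call begins.
- hand_in(): hands the job in, once; it reports no verdict.
The state is a dict: "time_s": time; "joint_pos": joint angles; "qd": joint speeds; "joint_efforts": joint torques, N m; "tcp_pos": TCP position; "orientation": TCP orientation; "ft_force": force on the tool from outside, world axes, zero at the start; "wrist_torque": the same for the moment, N m; "grip_width": opening from 0.0 (shut) to 1.0 (fully open).
Only numpy, scipy, OpenCV 4.12 (cv2) and the standard library are available. Lean on these libraries where they do the work, as an engineer would, in place of code of your own. Each camera call takes 0.05 s, during which the arm holds its last target.

## Working session

There is one attempt and no reset: what is moved stays moved. The work goes in short steps, Python scripts to look and compute and a tool call to move; the robot and the scene stay as the last step left them, time stands still between calls to the robot, and variables do not carry over. Pictures are saved under pics/ and viewed, and the job is handed in when it is done.

Besides the shell and the picture viewer there is one more tool, called after "Emit:" by a JSON object that holds its "api" and its "payload", one argument or row to a line. move_arm: Moves the arm, as the interface text tells. Its arguments: {"type":"object","properties":{"deltas":{"type":"array"},"grip_force":{"type":"number"}},"required":["deltas"]}

```bash
mkdir -p pics; cat > h.py <<'E'
import numpy as np, cv2
from cell import read_state, snapshot, hand_in
def snap(n,f):
    s=snapshot(n); np.savez(''+f+'.npz',**s)
    cv2.imwrite('pics/'+f+'.png',s['img'][:,:,::-1]); return s
def load(f): return dict(np.load(''+f+'.npz'))
def world(s):
    K=s['camera_matrix'];R=cv2.Rodrigues(s['rvec'])[0];t=s['tvec'].ravel()
    z=s['range_z'];v,u=np.mgrid[:z.shape[0],:z.shape[1]]
    P=np.stack([(u-K[0,2])/K[0,0]*z,(v-K[1,2])/K[1,1]*z,z],-1)
    return (P-t)@R
def ray(s,u,v,h):
    K=s['camera_matrix'];R=cv2.Rodrigues(s['rvec'])[0];t=s['tvec'].ravel()
    d=R.T@np.array([(u-K[0,2])/K[0,0],(v-K[1,2])/K[1,1],1]);c=-R.T@t
    return c+d*(h-c[2])/d[2]
def crop(f,x0,y0,x1,y1,k,o):
    i=cv2.imread('pics/'+f+'.png')[y0:y1,x0:x1]
    cv2.imwrite('pics/'+o+'.png',cv2.resize(i,None,fx=k,fy=k,interpolation=cv2.INTER_CUBIC))
E
python3 - <<'E'
from h import *
for n in('scene','top'):
    s=snap(n,n+'0'); R=cv2.Rodrigues(s['rvec'])[0]; print(n,-R.T@s['tvec'].ravel(),s['camera_matrix'][0])
print(read_state())
E
```

```text
scene [ 1.02215934 -0.62513468  0.86837536] [432.93553506   0.         282.35771923]
top [ 0.3382954  -0.03852198  1.14813126] [405.51870799   0.         283.63318628]
{'time_s': 0.1, 'joint_pos': array([ 1.07620549e+00,  2.59285906e-01,  1.53593628e+00,  1.77038568e-05,
        1.34799914e+00, -2.02787963e-01]), 'qd': array([-0.00029317, -0.00117058, -0.00391414,  0.00125624, -0.00076684,
       -0.00039536]), 'joint_efforts': array([ 3.66260530e-03, -4.38199890e+01, -2.84647661e+01,  7.20608281e-02,
        3.62385891e-02, -9.39093002e-05]), 'tcp_pos': array([0.15794091, 0.52630178, 0.19450737]), 'orientation': array([-2.86343146e-04,  1.45386242e-01,  9.89374640e-01, -7.62380702e-04]), 'ft_force': array([ 0.42128971, -0.7544052 ,  0.29299985]), 'wrist_torque': array([-0.02732209, -0.00312316,  0.00561872]), 'grip_width': 0.999797461110563}
```

```bash
sleep 1
```

```text
(no output)
```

View pics/scene0.png

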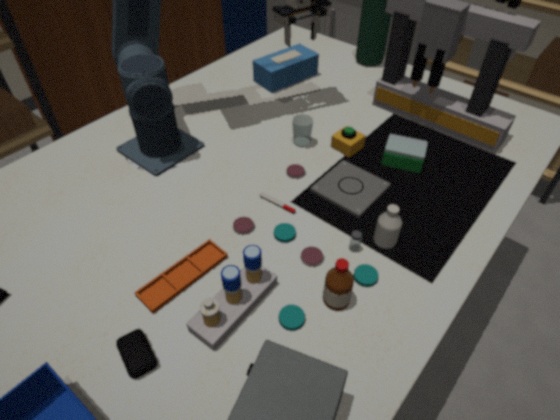

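View pics/top0.png

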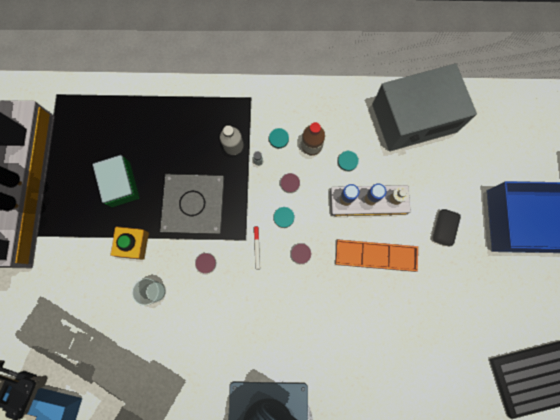

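The top view shows three pink dishes at (290,183), (301,254) and (205,263), with turquoise decoys at (279,138), (347,160) and (284,217). Two caps are on the rack at (350,193) and (377,192), and the cartridge at (399,196) has none. The holder is at (377,255), the stage ring at (192,204) and the button at (124,242). Next I'll measure these.

```bash
python3 - <<'E'
from h import *
for f in('top0','scene0'):
    s=load(f);W=world(s);im=s['img'].astype(int)
    hsv=cv2.cvtColor(s['img'],cv2.COLOR_RGB2HSV)
    H,S,V=[hsv[...,i].astype(int) for i in range(3)]
    ok=(s['range_z']>0)&(np.hypot(W[...,0],W[...,1])<1.0)
    print(f)
    for n,m in dict(pink=((H>160)|(H<3))&(S>50)&(V>40)&(W[...,2]<.05),blue=(H>100)&(H<125)&(S>140)&(W[...,2]>.1),orange=(H>5)&(H<15)&(S>180)&(W[...,2]<.04),green=(H>50)&(H<75)&(S>150)).items():
        k,l,st,c=cv2.connectedComponentsWithStats((m&ok).astype(np.uint8))
        for i in range(1,k):
            if st[i,4]>40:
                q=W[l==i]; 
                top=q[q[:,2]>np.percentile(q[:,2],60)-.004] 
                print(n,c[i].round(0),st[i,4],'med',np.median(q,0).round(4),'min',q.min(0).round(3),'max',q.max(0).round(3))
                if n in('pink','orange'):
                    hh=.016 if n=='pink' else .018
                    cc=cv2.findContours((l==i).astype(np.uint8),0,1)[0][0][:,0]
                    p=np.array([ray(s,u,v,hh)[:2] for u,v in cc],np.float32)
                    r=cv2.minAreaRect(p*1000); print('   rect',np.round(r[0],1),np.round(r[1],1),round(r[2],1))
s=load('top0')
for p,h in[((192,203),.014),((350,193),.13),((377,193),.13),((399,196),.108),((124,242),.06)]: print(p,ray(s,*p,h).round(4), world(s)[p[1],p[0]].round(4))
crop('top0',320,110,440,280,4,'c1');crop('top0',90,160,270,310,4,'c2')
E
```

```text
top0
pink [290. 182.] 265 med [ 0.6458 -0.0481  0.0155] min [ 0.619 -0.074  0.008] max [ 0.673 -0.022  0.024]
   rect [645.4 -48.3] [50.7 52. ] 1.0
pink [256. 232.] 54 med [0.4997 0.0454 0.0132] min [0.483 0.039 0.009] max [0.518 0.052 0.017]
   rect [499.5  45.2] [34.2 11.3] 1.9
pink [301. 253.] 291 med [ 0.4426 -0.082   0.0159] min [ 0.418 -0.107  0.01 ] max [ 0.468 -0.054  0.022]
   rect [442.9 -80.8] [50.1 53. ] 1.1
pink [205. 263.] 299 med [0.4104 0.1837 0.016 ] min [0.385 0.158 0.01 ] max [0.438 0.21  0.022]
   rect [411.5 184. ] [52.8 50. ] 3.0
orange [376. 255.] 1599 med [ 0.4417 -0.2927  0.0051] min [ 0.404 -0.402 -0.004] max [ 0.479 -0.182  0.025]
   rect [ 441.2 -290.7] [219.7  64.9] 86.1
green [127. 188.] 334 med [0.5997 0.4135 0.0309] min [ 0.567  0.388 -0.002] max [0.72  0.465 0.053]
green [124. 241.] 121 med [0.4606 0.3938 0.0721] min [0.444 0.378 0.06 ] max [0.478 0.41  0.077]
scene0
pink [295. 171.] 160 med [0.4199 0.1791 0.0141] min [0.395 0.155 0.007] max [0.446 0.206 0.02 ]
   rect [421.  177.8] [48.7 51.2] 40.0
pink [289. 208.] 48 med [0.5067 0.0435 0.0111] min [
[... 432 characters left out ...]
-0.226  0.1  ] max [ 0.619 -0.201  0.133]
blue [231. 283.] 150 med [ 0.6157 -0.2869  0.1183] min [ 0.596 -0.295  0.1  ] max [ 0.622 -0.268  0.133]
orange [180. 276.] 2179 med [ 0.4437 -0.2998  0.0046] min [ 0.406 -0.405 -0.001] max [ 0.489 -0.181  0.021]
   rect [ 451.9 -295. ] [219.2  70.9] 86.3
green [402. 163.] 380 med [0.6581 0.4097 0.0265] min [ 0.596  0.387 -0.001] max [0.711 0.434 0.051]
(192, 203) [0.5801 0.2313 0.014 ] [0.5805 0.2318 0.0118]
(350, 193) [ 0.5892 -0.2026  0.13  ] [ 0.5888 -0.2024  0.1314]
(377, 193) [ 0.5904 -0.2722  0.13  ] [ 0.5902 -0.272   0.131 ]
(399, 196) [ 0.5888 -0.3349  0.108 ] [ 0.5912 -0.3377  0.0981]
(124, 242) [0.4595 0.3969 0.06  ] [0.4585 0.3934 0.0687]
```

```bash
python3 - <<'E'
from h import *
crop('scene0',190,220,350,340,5,'c3');crop('scene0',270,110,400,220,6,'c4')
E
```

```text
(no output)
```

View pics/c1.png

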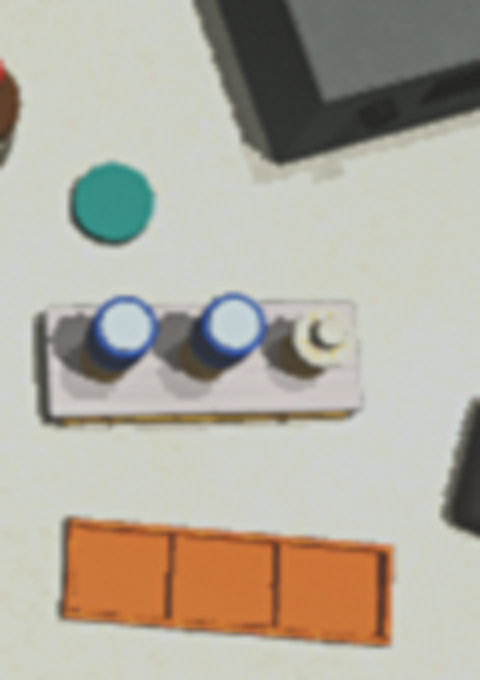

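View pics/c2.png

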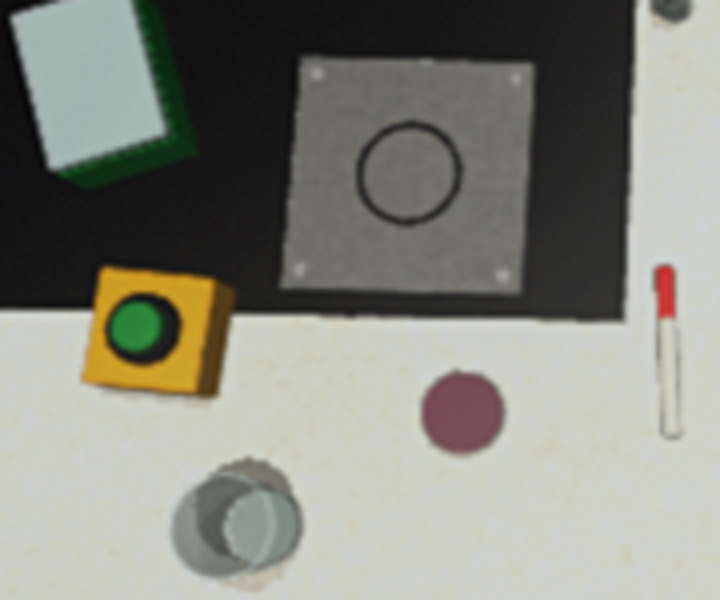

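View pics/c3.png

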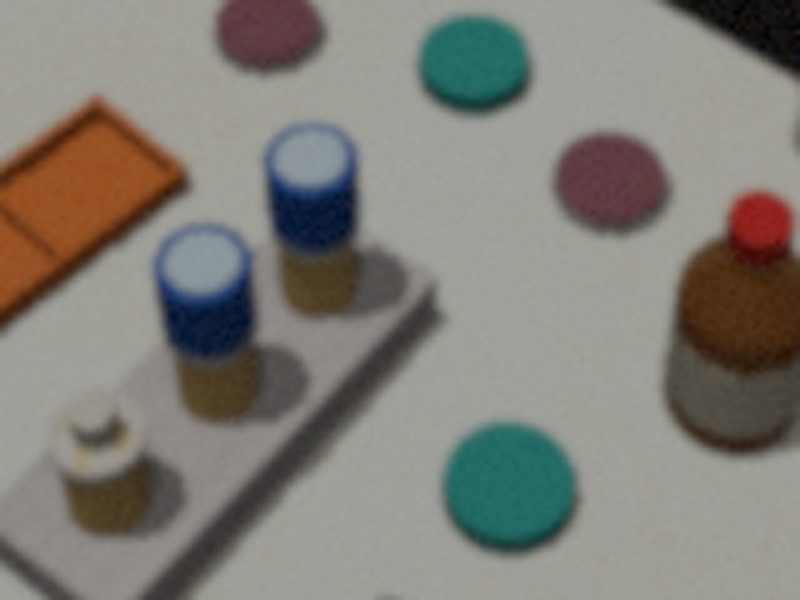

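View pics/c4.png

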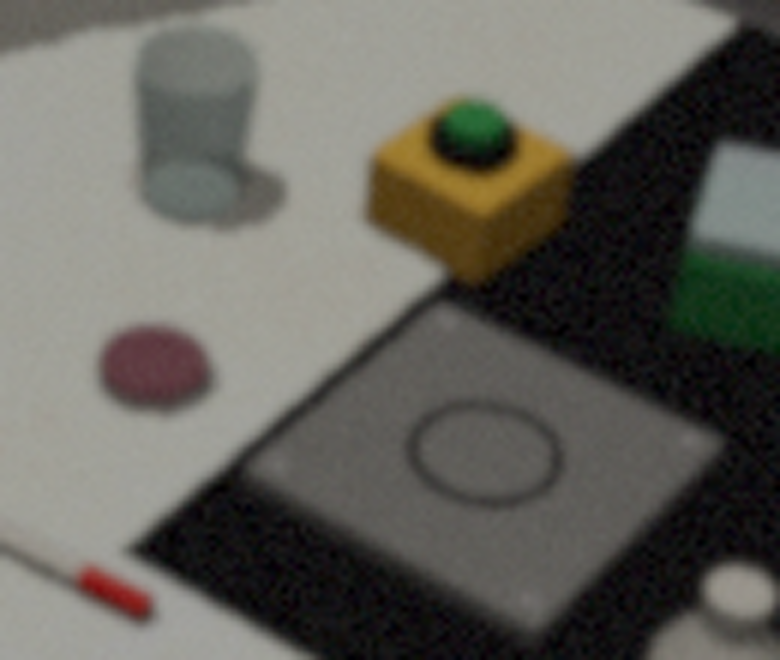

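```bash
python3 - <<'E'
from h import *
t=load('top0');s=load('scene0')
o=-.4
for n,a,b,h in[('ring',(192.25,203.25),(351,185.5),.014),('capA',(351.2,192),(252.4,251.6),.132),('capB',(378.3,191.2),(231,272.8),.132),('btn',(90+134/4,160+325/4),(270+476/6,110+122/6),.06),('d_near',(90+462/4,160+412/4),(270+155/6,110+363/6),.016),('d_far',(290,182.5),(190+611/5,220+178/5),.016),
 ('turq',(320+114/4,110+202/4),(190+510/5,220+485/5),.016)]:
    print(n,ray(t,a[0]+o,a[1]+o,h).round(4),ray(s,b[0]+o,b[1]+o,h).round(4))
for f in (t,s):
    W=world(f);m=(abs(W[...,0]-.5)<.15)&(abs(W[...,1]-.05)<.25)&(f['range_z']>0)&(abs(W[...,2])<.01); print(np.median(W[m][:,2]),np.c_[W[m][:,:2],np.ones(m.sum())].shape, np.linalg.lstsq(np.c_[W[m][:,:2],np.ones(m.sum())],W[m][:,2],rcond=None)[0])
# depth in button and caps
W=world(t)
for u,v in((351,192),(378,191),(124,242),(123,241)):print(np.median(W[v-2:v+3,u-2:u+3].reshape(-1,3),0).round(4))
E
```

```text
ring [0.5805 0.2317 0.014 ] [0.5854 0.2325 0.014 ]
capA [ 0.5924 -0.2044  0.132 ] [ 0.5983 -0.2038  0.132 ]
capB [ 0.5958 -0.2743  0.132 ] [ 0.6021 -0.2741  0.132 ]
btn [0.4625 0.3996 0.06  ] [0.4607 0.404  0.06  ]
d_near [0.4112 0.1836 0.016 ] [0.4209 0.1797 0.016 ]
d_far [ 0.6465 -0.0471  0.016 ] [ 0.6548 -0.0512  0.016 ]
turq [ 0.716  -0.2168  0.016 ] [ 0.7237 -0.2185  0.016 ]
0.0001541216523069403 (13787, 3) [ 0.00084062  0.00216904 -0.00019113]
-0.0012790377019579996 (9965, 3) [ 0.00423744  0.00190762 -0.00304235]
[ 0.5914 -0.2048  0.1319]
[ 0.5952 -0.2746  0.1324]
[0.4584 0.3928 0.0719]
[0.4606 0.3947 0.0721]
```

Emit:
{"api": "move_arm", "payload": {
  "deltas": [0,0,-0.146,0,0,0,0,0,0,-0.145,0,0,0,0,0,0,0,0,0,0,0],
  "grip_force": 15
}}

```text
time_s: 0.4
tcp_pos: [0.1574, 0.5253, 0.193]
orientation: [-0.001, -0.004, 1.0, -0.002]
ft_force: [0.1, 0.5, -0.3]
grip_width: 1.002
```

Emit:
{"api": "move_arm", "payload": {
  "deltas": [0,0,0,-3.4,-4.5,0,0,0,0,0,-3.4,-4.5,0,0,0,0,0,-3.4,-4.5,0,0,0,0,0,-3.4,-4.5,0,0,0,0,0,-3.4,-4.5,0,0]
}}

```text
time_s: 0.9
tcp_pos: [0.309, 0.3246, 0.1916]
orientation: [-0.002, 0.0, 1.0, -0.002]
ft_force: [0.5, -0.2, -0.9]
grip_width: 1.001
```

Emit:
{"api": "move_arm", "payload": {
  "deltas": [0,0,0,-3.4,-4.5,0,0,0,0,0,-3.4,-4.5,0,0,0,0,0,-2.0,-2.7,2,0,0,0,0,0,0,2,0,0,0,0,0,0,0,0]
}}

```text
time_s: 1.4
tcp_pos: [0.3933, 0.2101, 0.1514]
orientation: [0.0, 0.015, 1.0, -0.002]
ft_force: [-0.5, 0.1, 0.0]
grip_width: 1.001
```

Emit:
{"api": "move_arm", "payload": {
  "deltas": [0,0,-0.03,-2.0,-2.7,3,0,0,0,0,0,0,3,0,0,0,0,0,0,3,0,0,0,0,0,0,0,0]
}}

```text
time_s: 1.8
tcp_pos: [0.4155, 0.1831, 0.0626]
orientation: [0.003, 0.004, 1.0, -0.001]
ft_force: [-0.7, -0.9, -0.3]
grip_width: 0.994
```

```bash
python3 - <<'E'
from h import *
snap('scene','s1');snap('top','t1');print(read_state()['tcp_pos'],read_state()['orientation'])
crop('s1',240,100,360,200,6,'s1c');crop('t1',130,190,280,320,5,'t1c')
E
```

```text
[0.41819854 0.18383196 0.06567024] [ 5.80765383e-03  3.37354600e-03  9.99977158e-01 -7.57013598e-04]
```

View pics/s1c.png

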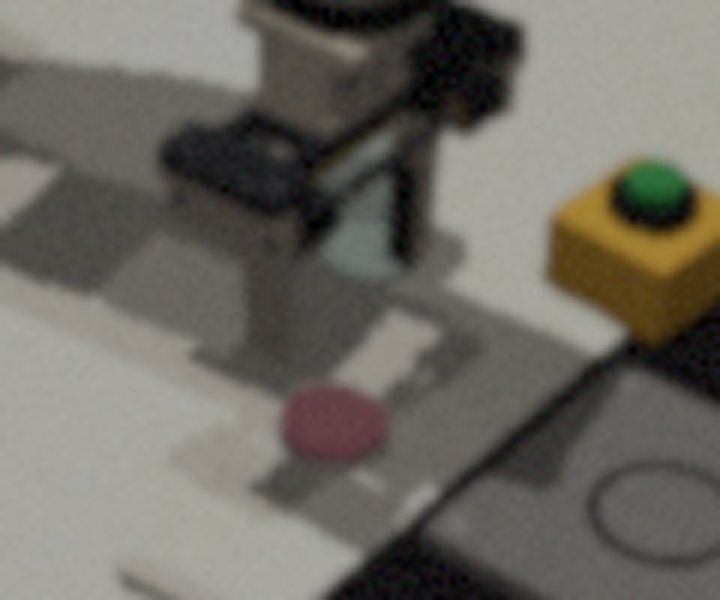

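View pics/t1c.png

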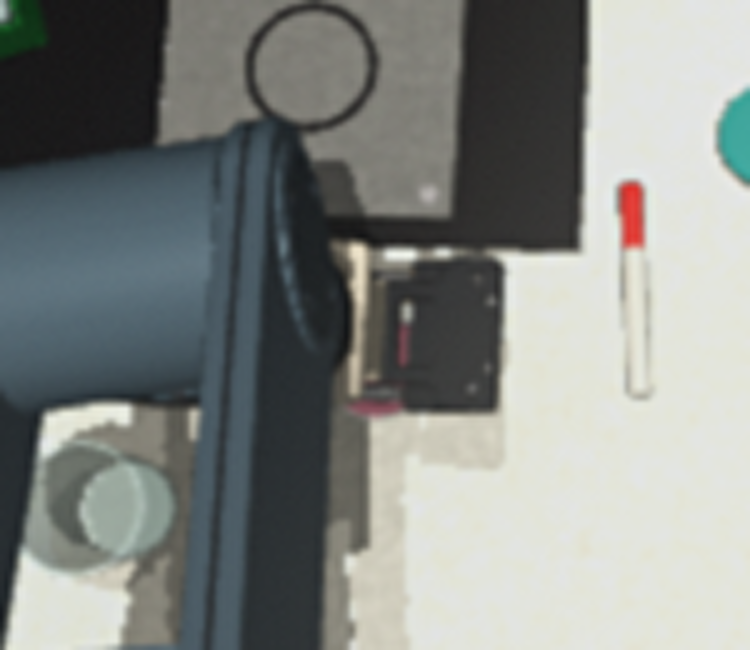

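```bash
cat >> h.py <<'E'
def proj(s,p):
    return cv2.projectPoints(np.array(p,float).reshape(-1,3),s['rvec'],s['tvec'],s['camera_matrix'],None)[0][:,0]
E
python3 - <<'E'
from h import *
s=load('s1'); q=[.4165,.1833,.063]
pts=[q]+[[q[0]+a,q[1]+b,q[2]] for b in(-.064,-.0465,.0465,.064) for a in (-.0075,.0075)]
P=(proj(s,pts)+.4-[240,100])*6
i=cv2.imread('pics/s1c.png')
for p in P: cv2.circle(i,tuple(int(v) for v in p),3,(0,255,255),-1)
for x,y in((.4112,.1836),(.4209,.1797)):
    a=np.linspace(0,6.28,40); c=(proj(s,np.c_[x+.03*np.cos(a),y+.03*np.sin(a),a*0+.016])+.4-[240,100])*6
    cv2.polylines(i,[c.astype(int)],True,(0,255,0) if x<.415 else (255,255,0),1)
cv2.imwrite('pics/s1d.png',i)
E
```

```text
(no output)
```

View pics/s1d.png

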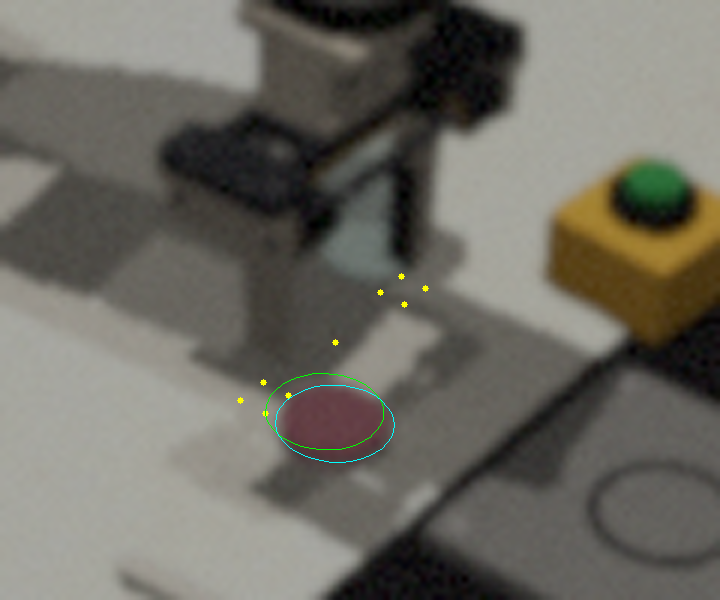

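```bash
python3 - <<'E'
from h import *
for f in('s1','t1'):
    s=load(f);W=world(s);m=(abs(W[...,0]-.415)<.12)&(abs(W[...,1]-.183)<.13)&(s['range_z']>0)
    for a,b in((.04,.06),(.06,.08),(.08,.1),(.1,.12),(.12,.14),(.14,.16),(.16,.18)):
        q=W[m&(W[...,2]>a)&(W[...,2]<b)]
        for nm,qq in(('R',q[q[:,1]<.183]),('L',q[q[:,1]>=.183])):
            if len(qq)>5: print(f,a,nm,len(qq),'x',np.percentile(qq[:,0],[3,50,97]).round(3),'y',np.percentile(qq[:,1],[3,50,97]).round(3))
E
```

```text
s1 0.04 L 37 x [0.331 0.351 0.361] y [0.288 0.294 0.301]
s1 0.06 L 26 x [0.328 0.345 0.361] y [0.284 0.29  0.3  ]
s1 0.08 R 18 x [0.41  0.425 0.427] y [0.122 0.126 0.137]
s1 0.08 L 40 x [0.345 0.419 0.428] y [0.228 0.234 0.291]
s1 0.1 R 45 x [0.411 0.423 0.428] y [0.12  0.124 0.135]
s1 0.1 L 40 x [0.413 0.424 0.43 ] y [0.228 0.232 0.244]
s1 0.12 R 42 x [0.411 0.425 0.428] y [0.118 0.123 0.135]
s1 0.12 L 45 x [0.412 0.425 0.428] y [0.229 0.232 0.246]
s1 0.14 R 14 x [0.411 0.419 0.427] y [0.118 0.12  0.122]
s1 0.14 L 29 x [0.409 0.426 0.429] y [0.229 0.233 0.247]
s1 0.16 R 90 x [0.385 0.428 0.453] y [0.096 0.099 0.132]
s1 0.16 L 52 x [0.413 0.44  0.455] y [0.221 0.234 0.268]
t1 0.04 L 35 x [0.306 0.329 0.355] y [0.288 0.291 0.302]
t1 0.06 L 36 x [0.304 0.331 0.36 ] y [0.286 0.29  0.304]
t1 0.08 L 61 x [0.299 0.33  0.362] y [0.285 0.292 0.311]
```

```bash
python3 - <<'E'
from h import *
s=load('s1');W=world(s);m=(abs(W[...,0]-.415)<.03)&(abs(W[...,1]-.183)<.075)&(s['range_z']>0)&(W[...,2]>.02)
for L in(0,1):
    z=np.sort(W[m&((W[...,1]>.183)==L)][:,2]);print(z[:25].round(3))
print(read_state()['tcp_pos'])
im=s['img'];print(W[150:162,284:290,2].round(3))
E
```

```text
[0.086 0.087 0.09  0.09  0.091 0.093 0.093 0.094 0.095 0.095 0.096 0.097
 0.097 0.097 0.098 0.099 0.099 0.099 0.1   0.101 0.101 0.101 0.101 0.102
 0.102]
[0.084 0.084 0.085 0.085 0.087 0.089 0.089 0.089 0.09  0.09  0.09  0.091
 0.091 0.091 0.092 0.092 0.093 0.093 0.094 0.094 0.095 0.095 0.095 0.096
 0.096]
[0.41819854 0.18383196 0.06567024]
[[ 0.126  0.129  0.128  0.124  0.121 -0.006]
 [ 0.124  0.127  0.124  0.121  0.118 -0.004]
 [ 0.118  0.121  0.122  0.119  0.115  0.868]
 [ 0.114  0.12   0.117  0.115  0.111 -0.004]
 [ 0.111  0.114  0.113  0.111  0.107 -0.002]
 [ 0.108  0.11   0.109  0.106  0.102 -0.003]
 [ 0.108  0.109  0.11   0.101  0.101 -0.001]
 [ 0.103  0.105  0.101  0.102  0.094 -0.003]
 [ 0.097  0.099  0.099  0.096  0.093 -0.004]
 [ 0.093  0.095  0.095  0.09   0.087 -0.004]
 [-0.    -0.002  0.091  0.09   0.086 -0.003]
 [-0.003 -0.002 -0.004 -0.006 -0.006  0.001]]
```

Emit:
{"api": "move_arm", "payload": {
  "deltas": [0,0,0,0,0,0,85,0,0,0,0,0,0,85,0,0,0,0,0,0,85,0,0,0,0,0,0,85]
}}

```text
time_s: 2.3
tcp_pos: [0.4216, 0.186, 0.0713]
orientation: [0.011, 0.003, 1.0, 0.0]
ft_force: [-0.1, -0.4, 0.2]
grip_width: 0.708
```

```bash
python3 - <<'E'
from h import *
s=snap('scene','s2');r=read_state();print(r['tcp_pos'],r['orientation'],r['grip_width'])
crop('s2',240,100,360,200,6,'s2c')
W=world(s);m=(abs(W[...,0]-.415)<.03)&(abs(W[...,1]-.183)<.075)&(s['range_z']>0)&(W[...,2]>.03)
for L in(0,1):
    q=W[m&((W[...,1]>.183)==L)];z=np.sort(q[:,2]);print(z[:25].round(3)); q=q[q[:,2]<.12];print(np.percentile(q[:,:2],[3,97],axis=0))
E
```

```text
[0.42165843 0.18599708 0.07133637] [1.06291648e-02 2.85600569e-03 9.99939406e-01 2.21270694e-04] 0.6857123990502072
[0.094 0.098 0.1   0.1   0.1   0.101 0.102 0.102 0.103 0.104 0.105 0.106
 0.106 0.106 0.107 0.107 0.108 0.108 0.108 0.108 0.109 0.109 0.109 0.11
 0.11 ]
[[0.41320035 0.13671231]
 [0.43367068 0.15095792]]
[0.093 0.093 0.093 0.094 0.096 0.097 0.097 0.098 0.098 0.098 0.098 0.099
 0.099 0.099 0.1   0.1   0.102 0.102 0.102 0.103 0.104 0.104 0.104 0.104
 0.105]
[[0.41739256 0.21798324]
 [0.43403117 0.2317918 ]]
```

View pics/s2c.png

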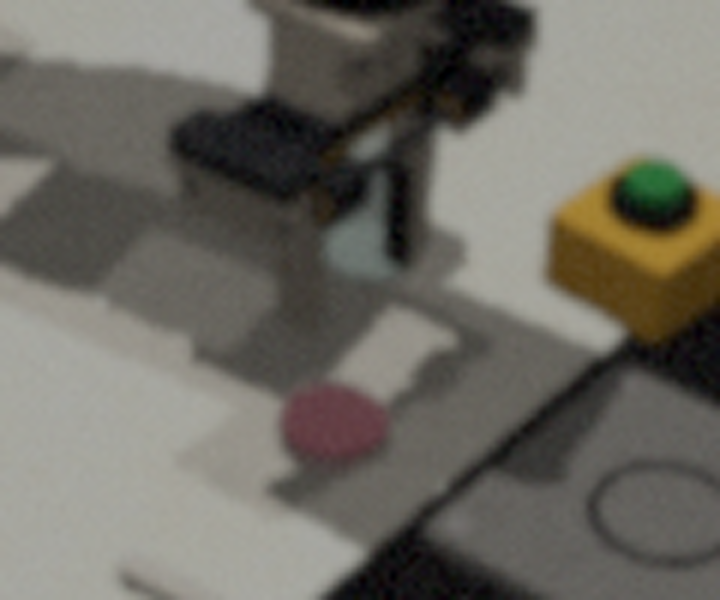

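Emit:
{"api": "move_arm", "payload": {
  "deltas": [0,0.022,-0.006,0.6,-0.3,1.8,10,0,0.005,0,0.4,-0.1,1.8,10,0,0.005,0,0.15,-0.1,1.0,10]
}}

```text
time_s: 2.65
tcp_pos: [0.411, 0.181, 0.024]
orientation: [-0.005, -0.001, 1.0, 0.001]
ft_force: [-0.6, 0.5, 1.0]
grip_width: 0.891
```

```bash
python3 - <<'E'
from h import *
s=snap('scene','s3');r=read_state();print(r['tcp_pos'],r['orientation'],r['grip_width'],r['ft_force'])
crop('s3',240,100,360,200,6,'s3c')
W=world(s);m=(abs(W[...,0]-.415)<.03)&(abs(W[...,1]-.183)<.075)&(s['range_z']>0)&(W[...,2]>.03)
for L in(0,1):
    q=W[m&((W[...,1]>.183)==L)];z=np.sort(q[:,2]);print(z[:15].round(3)); q=q[q[:,2]<.1];print(np.percentile(q[:,:2],[3,97],axis=0))
E
```

```text
[0.41011295 0.18064556 0.02279687] [-5.90972931e-03 -6.66850122e-04  9.99982249e-01  3.64147453e-04] 0.9266349548387895 [-1.59041065 -0.80694701 -1.18120085]
[0.047 0.05  0.052 0.054 0.056 0.056 0.058 0.058 0.058 0.058 0.059 0.059
 0.059 0.06  0.061]
[[0.40599275 0.12205914]
 [0.42511066 0.13895328]]
[0.044 0.045 0.045 0.046 0.048 0.048 0.049 0.05  0.05  0.05  0.051 0.052
 0.053 0.053 0.053]
[[0.40623766 0.22074536]
 [0.42423839 0.23845875]]
```

View pics/s3c.png

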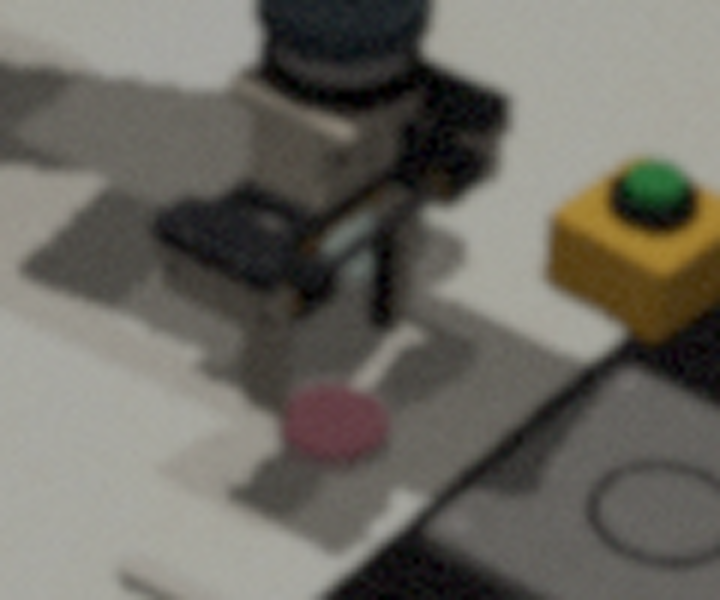

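Emit:
{"api": "move_arm", "payload": {
  "deltas": [0,-0.012,0,-0.2,0.2,0.8,0,0,0,0,0,0,0.5,0,0,0,0,0,0,0.3,0]
}}

```text
time_s: 3.0
tcp_pos: [0.4111, 0.182, 0.0045]
orientation: [-0.002, -0.0, 1.0, 0.0]
ft_force: [0.2, 1.2, -0.2]
grip_width: 1.003
```

```bash
python3 - <<'E'
from h import *
s=snap('scene','s4');r=read_state();print(r['tcp_pos'],r['ft_force'])
crop('s4',240,100,360,200,6,'s4c')
W=world(s);m=(abs(W[...,0]-.415)<.03)&(abs(W[...,1]-.183)<.075)&(s['range_z']>0)
i=cv2.imread('pics/s4c.png');q=r['tcp_pos']
pts=[q]+[[q[0]+a,q[1]+b,q[2]] for b in(-.064,-.0465,.0465,.064) for a in (-.01,.01)]
for p in (proj(s,pts)+.4-[240,100])*6: cv2.circle(i,tuple(int(v) for v in p),3,(0,255,255),-1)
cv2.imwrite('pics/s4c.png',i)
for L in(0,1):
    q=W[m&((W[...,1]>.183)==L)&(W[...,2]>.019)];z=np.sort(q[:,2]);print(z[:15].round(3))
E
```

```text
[0.41079491 0.18195342 0.00424081] [-0.38070587  0.25157546 -0.63266706]
[0.029 0.034 0.034 0.035 0.035 0.038 0.038 0.038 0.038 0.039 0.039 0.039
 0.04  0.042 0.043]
[0.024 0.026 0.027 0.027 0.028 0.029 0.029 0.03  0.03  0.032 0.033 0.033
 0.035 0.035 0.035]
```

View pics/s4c.png

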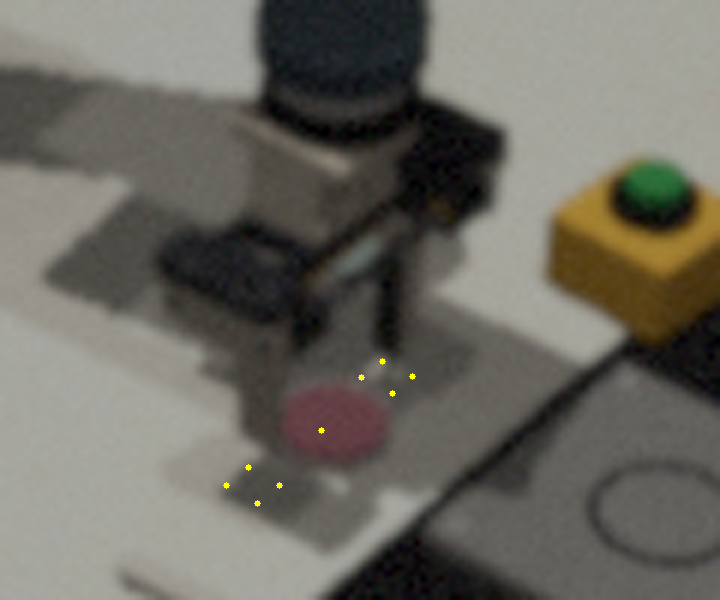

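Emit:
{"api": "move_arm", "payload": {
  "deltas": [0,0,0,-0.2,0.1,0.8,0,0,0,0,-0.1,0,0.4,0]
}}

```text
time_s: 3.25
tcp_pos: [0.4147, 0.1831, -0.0079]
orientation: [-0.002, -0.0, 1.0, 0.0]
ft_force: [-0.3, -1.0, 1.1]
grip_width: 0.998
```

Emit:
{"api": "move_arm", "payload": {
  "deltas": [0,0,0,0,0,0.6,0,0,0,0,0,0,0.2,0]
}}

```text
time_s: 3.45
tcp_pos: [0.4151, 0.1831, -0.0166]
orientation: [-0.001, -0.0, 1.0, 0.0]
ft_force: [0.3, -0.4, -0.2]
grip_width: 1.002
```

Emit:
{"api": "move_arm", "payload": {
  "deltas": [0,0,0,0,0,0.05,255,0,0,0,0,0,0,255,0,0,0,0,0,0,255,0,0,0,0,0,0,255],
  "grip_force": 15
}}

```text
time_s: 3.85
tcp_pos: [0.415, 0.1831, -0.0173]
orientation: [-0.002, -0.0, 1.0, 0.0]
ft_force: [-0.3, 0.8, -1.6]
grip_width: 0.706
```

Emit:
{"api": "move_arm", "payload": {
  "deltas": [0,0,0,0,0,0,255,0,0,0,0,0,0,255]
}}

```text
time_s: 4.05
tcp_pos: [0.4152, 0.1832, -0.017]
orientation: [-0.001, -0.0, 1.0, 0.0]
ft_force: [-0.0, -0.5, -0.4]
grip_width: 0.64
```

```bash
python3 - <<'E'
from h import *
s=snap('scene','s5');r=read_state();print(r['tcp_pos'],r['ft_force'],r['grip_width']*93)
crop('s5',240,100,360,200,6,'s5c')
E
```

```text
[ 0.41518675  0.18316828 -0.0170094 ] [ 0.11610369 -0.28145328  0.35755816] 59.48491736716327
```

View pics/s5c.png

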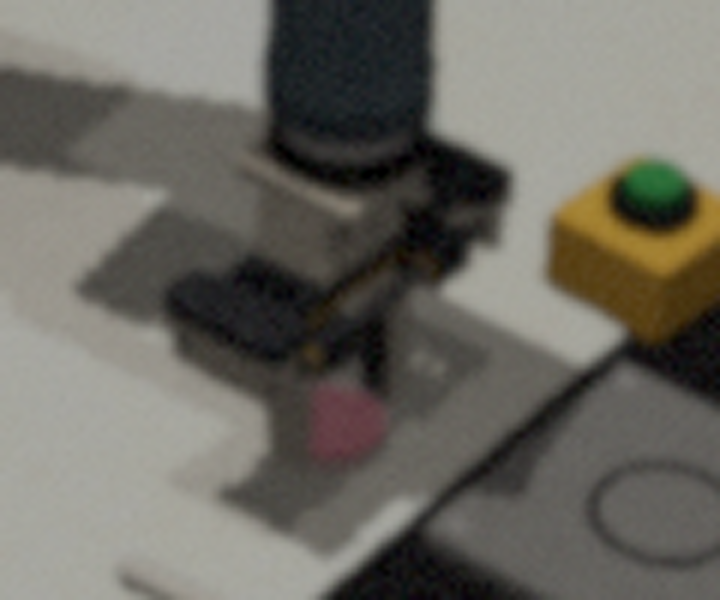

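Emit:
{"api": "move_arm", "payload": {
  "deltas": [0,0,0,0,0,-3,255,0,0,0,0,0,-4,255,0,0,0,-3.5,1.0,-2,255,0,0,0,-4,1.2,0,255,0,0,0,-4,1.2,0,255]
}}

```text
time_s: 4.6
tcp_pos: [0.5265, 0.2171, 0.0754]
orientation: [-0.005, -0.001, 1.0, -0.0]
ft_force: [1.3, -1.0, -0.3]
grip_width: 0.639
```

```bash
python3 - <<'E'
from h import *
s=snap('scene','s6');r=read_state();print(r['tcp_pos'],r['orientation'],r['ft_force'],r['grip_width']*93)
crop('s6',270,80,420,220,5,'s6c')
E
```

```text
[0.53458077 0.21858905 0.07577748] [-4.26130321e-04 -8.40870694e-05  9.99999701e-01  6.40043918e-04] [8.2587679  1.88471533 1.54521129] 59.64104722488245
```

View pics/s6c.png

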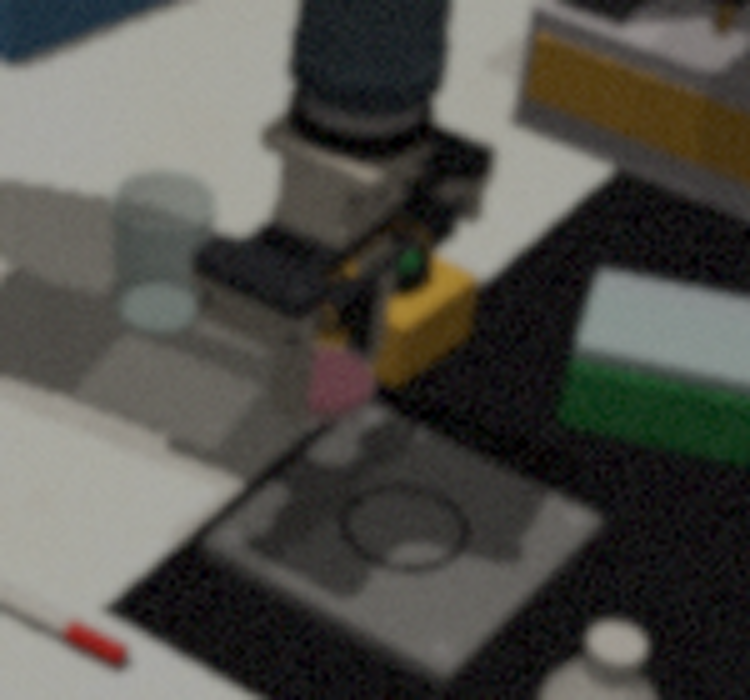

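Emit:
{"api": "move_arm", "payload": {
  "deltas": [0,0,0,-3.0,0.8,0,255,0,0,0,-1.2,0.4,1.5,255,0,0,0,-0.2,0,2,255,0,0,0,0,0,1,255,0,0,0,0,0,0.5,255]
}}

```text
time_s: 5.15
tcp_pos: [0.5822, 0.2315, 0.0236]
orientation: [0.0, -0.0, 1.0, 0.001]
ft_force: [-0.0, 0.8, -0.4]
grip_width: 0.642
```

Emit:
{"api": "move_arm", "payload": {
  "deltas": [0,0,0,0,0,1.2,255,0,0,0,0,0,0.9,255,0,0,0,0,0,0.4,255,0,0,0,0,0,0,255]
}}

```text
time_s: 5.55
tcp_pos: [0.5808, 0.2314, -0.0031]
orientation: [-0.0, -0.0, 1.0, 0.001]
ft_force: [-0.5, 0.2, -0.9]
grip_width: 0.643
```

```bash
python3 - <<'E'
from h import *
s=snap('scene','s7');r=read_state();print(r['tcp_pos'],r['orientation'],r['ft_force'],r['grip_width']*93)
crop('s7',270,80,420,220,5,'s7c')
E
```

```text
[ 0.58078538  0.23135551 -0.00281123] [-2.12507863e-04 -2.21865181e-04  9.99999739e-01  6.53652948e-04] [ 0.11477521 -0.16902593 -0.42298832] 59.43968578059004
```

View pics/s7c.png

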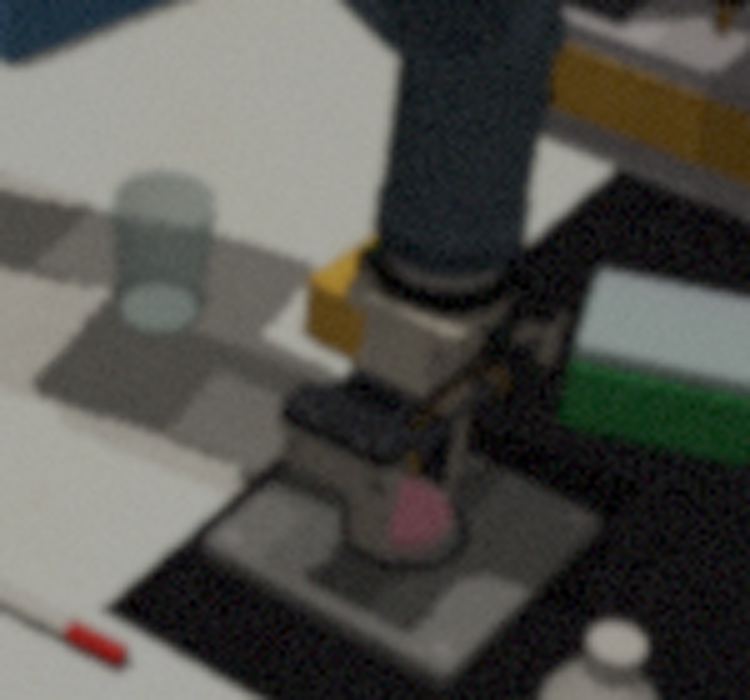

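Emit:
{"api": "move_arm", "payload": {
  "deltas": [0,0,0,0,0,0.15,255,0,0,0,0,0,0,255]
}}

```text
time_s: 5.8
tcp_pos: [0.5817, 0.2315, -0.0026]
orientation: [0.001, -0.0, 1.0, 0.001]
ft_force: [0.6, -0.2, -1.4]
grip_width: 0.64
```

Emit:
{"api": "move_arm", "payload": {
  "deltas": [0,0,0,0,0,0,0,0,0,0,0,0,0,0,0,0,0,0,0,0,0,0,0,0,0,0,0,0]
}}

```text
time_s: 6.2
tcp_pos: [0.5824, 0.2317, -0.0017]
orientation: [0.002, -0.0, 1.0, 0.001]
ft_force: [-0.5, 0.5, -0.6]
grip_width: 0.934
```

Emit:
{"api": "move_arm", "payload": {
  "deltas": [0,0,0,0,0,-5,0,0,0,0,0,0,-5,0,0,0,0,0,-4,-4,0,0,0,0,0,-5,0,0,0,0,0,0,-5,0,0]
}}

```text
time_s: 6.7
tcp_pos: [0.5815, 0.0986, 0.1366]
orientation: [0.001, -0.005, 1.0, 0.001]
ft_force: [0.7, -0.8, -1.0]
grip_width: 0.999
```

Emit:
{"api": "move_arm", "payload": {
  "deltas": [0,0,0,-1.5,-5,0,0,0,0,0,-1.5,-5,0,0,0,0,0,-1.5,-4,0,0,0,0,0,-1,-1,0,0,0,0,0,0,0,0,0]
}}

```text
time_s: 7.2
tcp_pos: [0.6377, -0.0577, 0.1386]
orientation: [0.003, -0.002, 1.0, -0.001]
ft_force: [0.0, 0.4, -0.4]
grip_width: 1.001
```

```bash
python3 - <<'E'
from h import *
s=snap('top','t2');r=read_state();print(r['tcp_pos'],r['orientation'],r['ft_force'],r['grip_width']*93)
s=snap('scene','s8');crop('s8',250,80,420,290,3,'s8c')
crop('t2',150,120,340,280,4,'t2c')
E
```

```text
[ 0.63699132 -0.05698091  0.13850538] [ 2.40596070e-03 -2.68391973e-03  9.99993380e-01 -4.97347739e-04] [ 0.09490736 -0.19188885  0.48597847] 93.09845603724239
```

View pics/t2c.png

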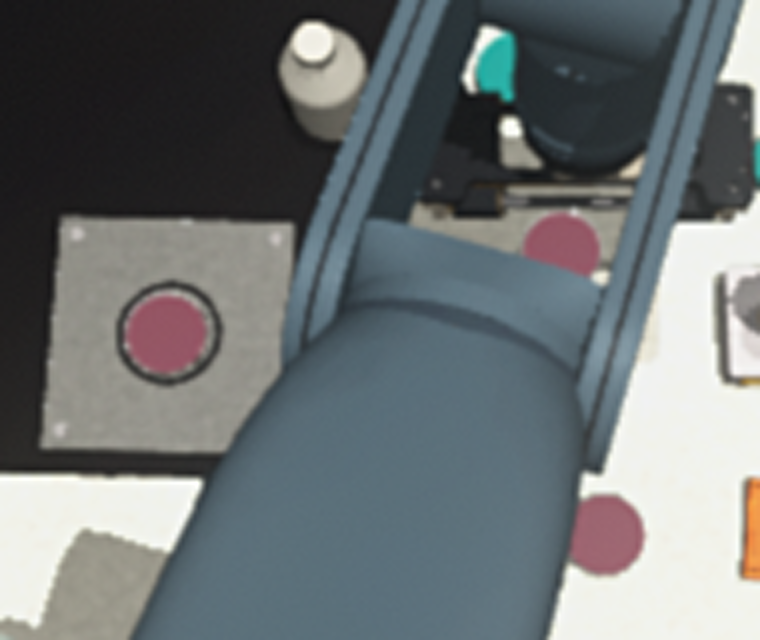

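View pics/s8c.png

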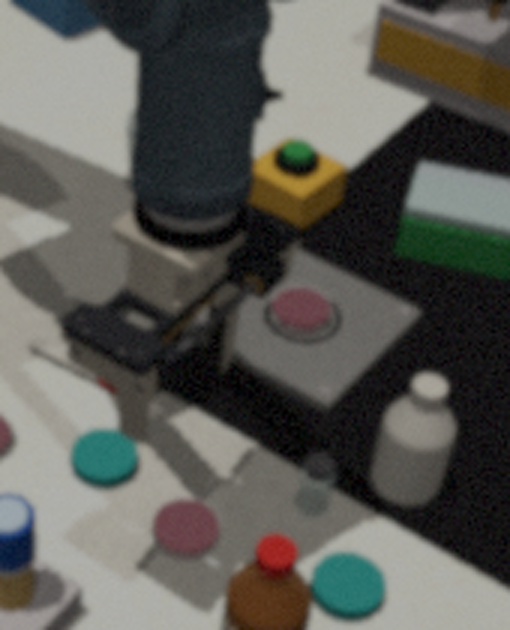

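```bash
python3 - <<'E'
from h import *
s=load('t2')
print('d1',ray(s,150+166.5/4-.4,120+333/4-.4,.030)); print('ring',ray(s,150+170/4-.4,120+333/4-.4,.014)); print('d3',ray(s,150+605/4-.4,120+535/4-.4,.016))
t=load('top0');print('far',ray(t,290.0,182.3,.016))
crop('top0',260,150,330,280,5,'far')
print(world(s)[[203,203],[191,192]])
E
```

```text
d1 [0.57706663 0.22969744 0.03      ]
ring [0.58052906 0.23102873 0.014     ]
d3 [ 0.44179438 -0.08172973  0.016     ]
far [ 0.64590607 -0.04830607  0.016     ]
[[0.57623817 0.229872   0.03180132]
 [0.57662724 0.22742902 0.03021749]]
```

View pics/far.png

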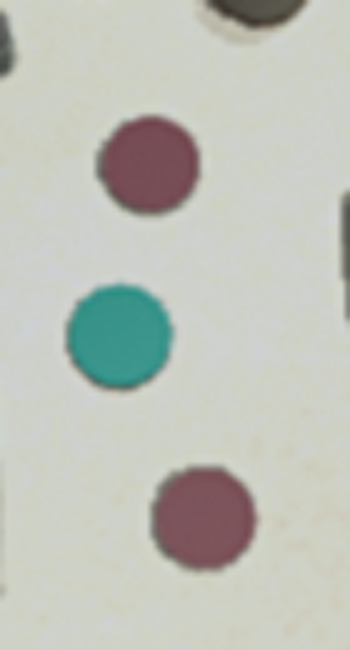

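Emit:
{"api": "move_arm", "payload": {
  "deltas": [0,0.005,-0.005,-0.9,1.15,4,0,0,0,0,0,0,4,0,0,0,0,0,0,3.5,0,0,0,0,0,0,0,0]
}}

```text
time_s: 7.7
tcp_pos: [0.6451, -0.037, 0.0233]
orientation: [0.001, -0.009, 1.0, 0.0]
ft_force: [-0.2, 0.1, -0.7]
grip_width: 0.999
```

Emit:
{"api": "move_arm", "payload": {
  "deltas": [0,0,0.018,-0.1,-0.85,0.8,0,0,0,0,0,0,1.2,0,0,0,0,0,0,0.8,0]
}}

```text
time_s: 8.0
tcp_pos: [0.6487, -0.0439, -0.0014]
orientation: [0.004, -0.001, 1.0, -0.001]
ft_force: [1.3, -0.1, 0.1]
grip_width: 1.001
```

Emit:
{"api": "move_arm", "payload": {
  "deltas": [0,0.008,0,0.3,-0.15,1.0,0,0,0,0,0,0,0.5,0,0,0,0,0,0,0,0]
}}

```text
time_s: 8.3
tcp_pos: [0.6464, -0.046, -0.0166]
orientation: [0.001, -0.001, 1.0, -0.001]
ft_force: [0.5, -0.7, -0.4]
grip_width: 0.996
```

Emit:
{"api": "move_arm", "payload": {
  "deltas": [0,0,0,0,0,0,255,0,0,0,0,0,0,255,0,0,0,0,0,0,255,0,0,0,0,0,0,255,0,0,0,0,0,0,255]
}}

```text
time_s: 8.8
tcp_pos: [0.6475, -0.0465, -0.0152]
orientation: [0.002, -0.001, 1.0, -0.001]
ft_force: [-0.1, -0.0, -0.5]
grip_width: 0.642
```

Emit:
{"api": "move_arm", "payload": {
  "deltas": [0,0,0,0,0,0,255,0,0,0,0,0,0,255]
}}

```text
time_s: 9.0
tcp_pos: [0.6474, -0.0464, -0.0151]
orientation: [0.002, -0.001, 1.0, -0.001]
ft_force: [-0.5, 0.9, 0.0]
grip_width: 0.636
```

Emit:
{"api": "move_arm", "payload": {
  "deltas": [0,0,0,0,0,-4,255,0,0,0,0,0,-5,255,0,0,0,1,3,-4,255,0,0,0,1.2,5,0,255,0,0,0,1.2,5,0,255]
}}

```text
time_s: 9.5
tcp_pos: [0.6138, 0.08, 0.1174]
orientation: [0.001, 0.005, 1.0, -0.001]
ft_force: [0.4, 0.7, -1.2]
grip_width: 0.639
```

Emit:
{"api": "move_arm", "payload": {
  "deltas": [0,0,0,1.2,5,0,255,0,0,0,1.2,5,0,255,0,0,0,1,3,0,255,0,0,0,0,0,0,255]
}}

```text
time_s: 9.9
tcp_pos: [0.5787, 0.2165, 0.1191]
orientation: [0.003, 0.002, 1.0, 0.0]
ft_force: [0.8, 0.0, -1.3]
grip_width: 0.641
```

Emit:
{"api": "move_arm", "payload": {
  "deltas": [0,0.006,-0.004,0,1.5,3,255,0,0,0,0,0,3,255,0,0,0,0,0,2,255,0,0,0,0,0,1,255,0,0,0,0,0,0,255]
}}

```text
time_s: 10.4
tcp_pos: [0.5811, 0.2311, 0.028]
orientation: [0.002, -0.001, 1.0, -0.0]
ft_force: [-0.5, -0.2, -0.2]
grip_width: 0.638
```

Emit:
{"api": "move_arm", "payload": {
  "deltas": [0,0.004,0,0.2,0,0.6,255,0,0,0,0,0,0.4,255,0,0,0,0,0,0.2,255]
}}

```text
time_s: 10.7
tcp_pos: [0.5813, 0.23, 0.0176]
orientation: [0.002, -0.0, 1.0, 0.0]
ft_force: [-0.2, 0.3, -0.1]
grip_width: 0.643
```

Emit:
{"api": "move_arm", "payload": {
  "deltas": [0,0.004,0,0.3,0.1,0.3,255,0,0,0,0.1,0,0.15,255,0,0,0,0,0,0.05,255]
}}

```text
time_s: 11.0
tcp_pos: [0.5788, 0.2311, 0.0147]
orientation: [0.002, -0.0, 1.0, 0.001]
ft_force: [-1.3, -0.7, 0.4]
grip_width: 0.639
```

Emit:
{"api": "move_arm", "payload": {
  "deltas": [0,0,0,0,0,0.05,0,0,0,0,0,0,0,0,0,0,0,0,0,0,0,0,0,0,0,0,0,0]
}}

```text
time_s: 11.4
tcp_pos: [0.5789, 0.2315, 0.0145]
orientation: [0.002, -0.0, 1.0, 0.001]
ft_force: [0.3, 0.7, -0.0]
grip_width: 0.934
```

Emit:
{"api": "move_arm", "payload": {
  "deltas": [0,0,0,0,0,-5,0,0,0,0,0,0,-5,0,0,0,0,2,-4,-2,0,0,0,0,2,-5,0,0,0,0,0,2,-5,0,0]
}}

```text
time_s: 11.9
tcp_pos: [0.5203, 0.0951, 0.1369]
orientation: [0.003, -0.005, 1.0, 0.0]
ft_force: [0.6, -0.6, 0.5]
grip_width: 1.002
```

Emit:
{"api": "move_arm", "payload": {
  "deltas": [0,0,0,2,-5,0,0,0,0,0,2,-5,0,0,0,0,0,2,-4,0,0,0,0,0,1,-3,0,0,0,0,0,0,0,0,0]
}}

```text
time_s: 12.4
tcp_pos: [0.451, -0.0762, 0.1381]
orientation: [0.005, -0.003, 1.0, -0.001]
ft_force: [-0.1, -1.0, 0.5]
grip_width: 1.0
```

```bash
python3 - <<'E'
from h import *
s=snap('top','t3');r=read_state();print(r['tcp_pos'],r['orientation'],r['ft_force'],r['grip_width']*93)
crop('t3',150,120,340,280,4,'t3c')
E
```

```text
[ 0.45137635 -0.07475196  0.13810241] [ 4.81089365e-03 -3.21313804e-03  9.99982938e-01 -8.08631903e-04] [-0.63158525  0.75579837  0.76475088] 92.96692742257298
```

View pics/t3c.png

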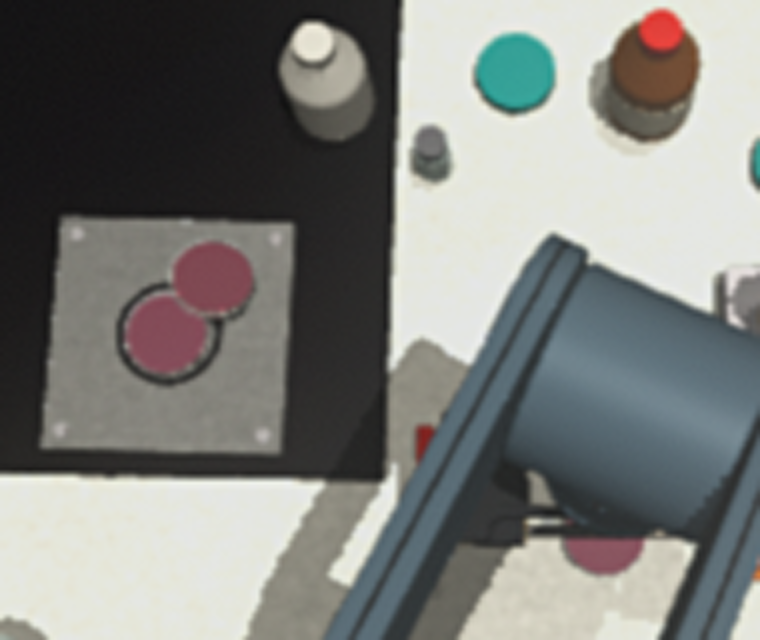

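```bash
python3 - <<'E'
from h import *
s=load('t3');W=world(s)
print((W[182:212:2,184:214:2,2]*1000).round(0).astype(int))
sc=snap('scene','s9');crop('s9',300,120,400,220,6,'s9c')
E
```

```text
[[  17   15   13   14   15   14 1148   37   34   34   31   28   33   31
    11]
 [  19   16   16   13   16   39   37   39   38   37   32   33   32   33
    11]
 [  18   12   13   10 1148   43   42   41   34   36 1148   35   32   29
    33]
 [  14   15   13   14   42   44   41   41   41   38   33   35   37   32
    31]
 [  13   13   16   17   42   44   42   46   42   41   37   40   36   36
    35]
 [  12   15   15   13   30   44   48   42   43   44   40 1148   36   33
    39]
 [  18   30   31   28   27   43   50   43   43   43   44   45   40   36
    30]
 [  28   26   31   32   31   34   48   47   48   46   47   41   40   36
    16]
 [  33   32   26   34   29   31   27   38   44   44   41   38   29   14
    12]
 [  26   30   32   34   31   32   30   30   30   14   18   14   13   16
    16]
 [  30   33   30   28   29   28   31   27   33   20   19   15   16   11
    14]
 [  27   28   29   29   32   30   30   30   28   19   12   11   14   16
    13]
 [  29   24   32   30   32   32   32   30   29   17   17   12   11   19
    16]
 [  30   32   29   32   30   31   28   30   29   16   16   16   11   12
    15]
 [  30   28   25   29   29   30   30   28   17   15   12   12   14   14
    10]]
```

View pics/s9c.png

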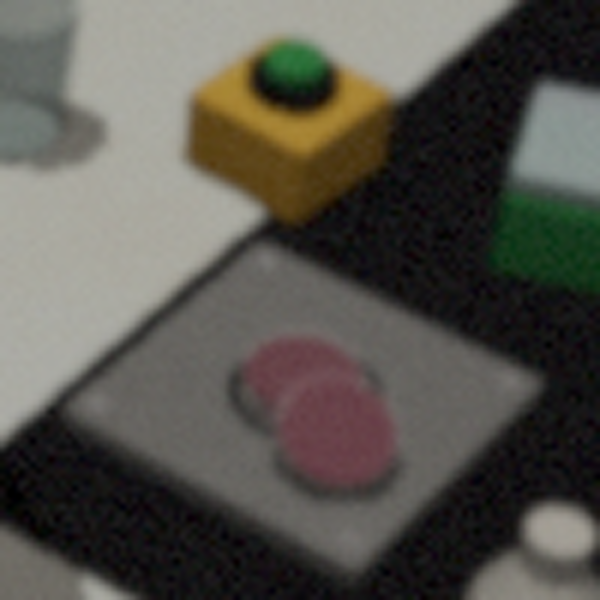

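```bash
python3 - <<'E'
from h import *
s=load('t3');W=world(s);img=s['img']
hsv=cv2.cvtColor(img,cv2.COLOR_RGB2HSV);H,S,V=[hsv[...,i].astype(int) for i in range(3)]
pk=((H>160)|(H<3))&(S>50)&(V>40)
m=np.zeros(pk.shape,np.uint8);cv2.circle(m,(int(150+213/4),int(120+279/4)),9,1,-1)
q=W[(m>0)&pk&(s['range_z']>0)];q=q[(q[:,2]>.02)&(q[:,2]<.06)]
A=np.c_[q[:,:2],np.ones(len(q))]
for _ in range(3):
    c=np.linalg.lstsq(A,q[:,2],rcond=None)[0];r=q[:,2]-A@c;k=abs(r)<.006;A,q=A[k],q[k]
print(len(q),c,'tilt',np.arctan(np.hypot(*c[:2])),'uphill deg',np.degrees(np.arctan2(c[1],c[0])))
# dish2 contour: project pixel center on plane
K=s['camera_matrix']
x=.61;h=.04
for _ in range(5):
    p=ray(s,150+213/4-.4,120+279/4-.4,h);h=c@[p[0],p[1],1]
print('top centre',p)
n=np.array([-c[0],-c[1],1]);n/=np.linalg.norm(n);print('mid',p-n*.008)
print('d1',ray(s,150+166/4-.4,120+334/4-.4,.03))
E
```

```text
246 [-0.28578671  0.21212211  0.1733485 ] tilt 0.3419275055989906 uphill deg 143.4157457557945
top centre [0.61452207 0.19713363 0.03954266]
mid [0.61236813 0.19873237 0.03200578]
d1 [0.57633868 0.23000408 0.03      ]
```

Emit:
{"api": "move_arm", "payload": {
  "deltas": [0,0.01,-0.006,-2.8,4.8,0,0,0,0,0,-2.8,4.8,0,0,0,0,0,-2.8,4.8,0,0,0,0,0,-2.8,4.8,0,0,0,0,0,-2.8,4.8,0,0]
}}

```text
time_s: 13.0
tcp_pos: [0.5774, 0.1477, 0.1381]
orientation: [0.0, -0.003, 1.0, -0.001]
ft_force: [0.4, -0.8, 0.2]
grip_width: 1.0
```

Emit:
{"api": "move_arm", "payload": {
  "deltas": [0,0,0,-2.0,3.5,0,0,0,0,0.14,0,0,0,0,0,0,0.14,0,0,0,0,0,0,0.14,0,0,0,0,0,0,0.14,0,0,0,0]
}}

```text
time_s: 13.5
tcp_pos: [0.5971, 0.2048, 0.1345]
orientation: [-0.001, 0.273, 0.962, 0.001]
ft_force: [-0.5, 0.1, -0.3]
grip_width: 1.002
```

Emit:
{"api": "move_arm", "payload": {
  "deltas": [0,0,0.1,0,0,0,0,0,0,0,0,0,0,0]
}}

```text
time_s: 13.7
tcp_pos: [0.5958, 0.2098, 0.1334]
orientation: [-0.002, 0.321, 0.947, 0.001]
ft_force: [-0.5, 0.7, -1.3]
grip_width: 0.999
```

```bash
cat >> h.py <<'E'
from scipy.spatial.transform import Rotation as Rt
def go(x,y,z,deg):
    "tool-axis shift (cm) and turn to reach pose, jaw axis at deg in world, tool down"
    r=read_state();w,a,b,c=r['orientation'];R=Rt.from_quat([a,b,c,w])
    yt=np.array([np.cos(np.radians(deg)),np.sin(np.radians(deg)),0]);zt=np.array([0,0,-1.]);xt=np.cross(yt,zt)
    T=Rt.from_matrix(np.c_[xt,yt,zt])
    print('tcp',r['tcp_pos'].round(4),'shift cm',(R.inv().apply(np.array([x,y,z])-r['tcp_pos'])*100).round(2),'turn',(R.inv()*T).as_rotvec().round(3),'grip mm',round(r['grip_width']*93,1))
E
python3 -c "
from h import *
go(.613,.2005,0,52)"
```

```text
tcp [0.5958 0.2098 0.1334] shift cm [-1.99  0.29 13.33] turn [ 0.001 -0.005  0.01 ] grip mm 93.0
```

Emit:
{"api": "move_arm", "payload": {
  "deltas": [0,0,0.01,-2.0,0.3,2,0,0,0,0,0,0,4,0,0,0,0,0,0,3,0,0,0,0,0,0,0,0]
}}

```text
time_s: 14.1
tcp_pos: [0.6141, 0.2071, 0.0421]
orientation: [-0.0, 0.317, 0.948, 0.003]
ft_force: [-0.3, 0.4, -0.3]
grip_width: 1.003
```

```bash
python3 -c "
from h import *
go(.613,.2005,0,52)
snap('scene','s10');crop('s10',300,80,420,220,5,'s10c')"
```

```text
tcp [0.6141 0.2071 0.0421] shift cm [-0.32 -0.62  4.21] turn [ 0.005 -0.003  0.018] grip mm 93.3
```

View pics/s10c.png

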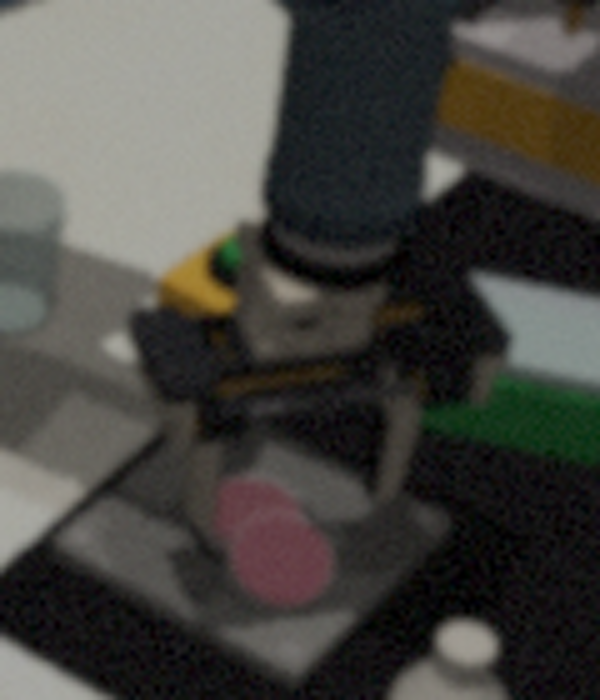

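Emit:
{"api": "move_arm", "payload": {
  "deltas": [0.005,0,0.018,-0.3,-0.6,1.3,0,0,0,0,0,0,1.5,0,0,0,0,0,0,0.8,0,0,0,0,0,0,0.2,0]
}}

```text
time_s: 14.55
tcp_pos: [0.6171, 0.2025, 0.0084]
orientation: [0.003, 0.324, 0.946, 0.003]
ft_force: [0.4, -0.6, 0.6]
grip_width: 1.002
```

```bash
python3 -c "
from h import *
go(.613,.2005,0,52)"
```

```text
tcp [0.6171 0.2025 0.0084] shift cm [ 0.21 -0.41  0.83] turn [0.007 0.004 0.003] grip mm 93.2
```

Emit:
{"api": "move_arm", "payload": {
  "deltas": [0.007,0.004,0,0.2,-0.4,0.6,0,0,0,0,0,0,0.4,0,0,0,0,0,0,0.1,0]
}}

```text
time_s: 14.85
tcp_pos: [0.6135, 0.2003, -0.0027]
orientation: [0.001, 0.324, 0.946, 0.0]
ft_force: [0.5, -1.0, -0.1]
grip_width: 0.999
```

```bash
python3 -c "
from h import *
go(.613,.2005,0,52)"
```

```text
tcp [ 0.6135  0.2003 -0.0027] shift cm [ 0.05 -0.01 -0.27] turn [0.001 0.001 0.003] grip mm 92.9
```

Emit:
{"api": "move_arm", "payload": {
  "deltas": [0,0,0,0,0,-0.1,255,0,0,0,0,0,0,255,0,0,0,0,0,0,255,0,0,0,0,0,0,255,0,0,0,0,0,0,255],
  "grip_force": 6
}}

```text
time_s: 15.35
tcp_pos: [0.6144, 0.2005, -0.0006]
orientation: [0.001, 0.324, 0.946, 0.001]
ft_force: [0.5, 0.4, -0.3]
grip_width: 0.643
```

Emit:
{"api": "move_arm", "payload": {
  "deltas": [0,0,0,0,0,0,255,0,0,0,0,0,0,255]
}}

```text
time_s: 15.55
tcp_pos: [0.6144, 0.2004, -0.0005]
orientation: [0.002, 0.324, 0.946, 0.001]
ft_force: [0.1, 0.6, 0.4]
grip_width: 0.64
```

Emit:
{"api": "move_arm", "payload": {
  "deltas": [0,0,0,0,0,-2,255,0,0,0,0,0,-3,255,0,0,0,0,0,0,255]
}}

```text
time_s: 15.85
tcp_pos: [0.613, 0.2002, 0.0492]
orientation: [-0.0, 0.324, 0.946, -0.0]
ft_force: [1.1, -0.1, -0.9]
grip_width: 0.644
```

```bash
python3 -c "
from h import *
go(.579,.2315,.05,52)
s=snap('scene','s11');crop('s11',300,80,420,220,5,'s11c')"
```

```text
tcp [0.613  0.2002 0.0492] shift cm [ 4.6   0.38 -0.08] turn [-0.    -0.     0.003] grip mm 59.9
```

View pics/s11c.png

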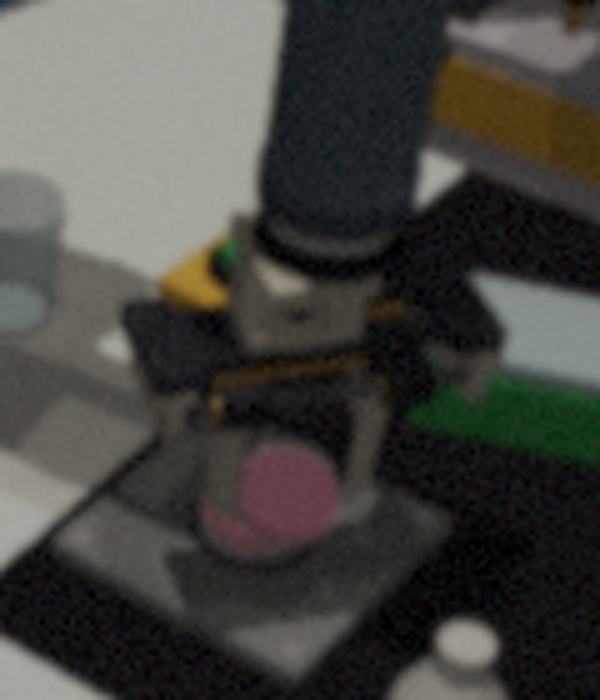

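Emit:
{"api": "move_arm", "payload": {
  "deltas": [0,0,0,-1.7,-0.2,0,255,0,0,0,0,0,2,255,0,0,0,0,0,1.5,255,0,0,0,0,0,0.2,255]
}}

```text
time_s: 16.3
tcp_pos: [0.6247, 0.1845, 0.0053]
orientation: [-0.003, 0.324, 0.946, -0.002]
ft_force: [-0.6, -0.1, 0.1]
grip_width: 0.64
```

```bash
python3 -c "
from h import *
go(.625,.188,0,52)
s=snap('scene','s12');crop('s12',300,80,420,220,5,'s12c')"
```

```text
tcp [0.6247 0.1845 0.0053] shift cm [0.19 0.3  0.53] turn [-0.005 -0.004  0.003] grip mm 59.5
```

View pics/s12c.png

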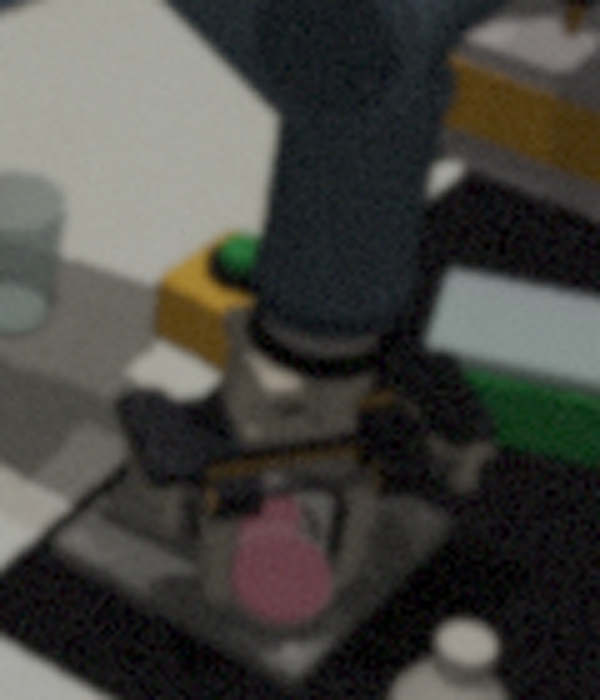

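Emit:
{"api": "move_arm", "payload": {
  "deltas": [0,0,0,0.1,0.3,0.5,255,0,0,0,0,0,0.4,255,0,0,0,0,0,0.1,255]
}}

```text
time_s: 16.65
tcp_pos: [0.6265, 0.1871, -0.0051]
orientation: [-0.003, 0.325, 0.946, -0.002]
ft_force: [-0.9, 0.1, 0.8]
grip_width: 0.639
```

Release and back off upward, then look.

Emit:
{"api": "move_arm", "payload": {
  "deltas": [0,0,0,0,0,-0.1,0,0,0,0,0,0,0,0,0,0,0,0,0,0,0,0,0,0,0,0,0,0,0,0,0,0,0,-3,0]
}}

```text
time_s: 17.15
tcp_pos: [0.6243, 0.1869, 0.0237]
orientation: [-0.005, 0.324, 0.946, -0.003]
ft_force: [0.2, -0.3, 0.7]
grip_width: 0.987
```

Emit:
{"api": "move_arm", "payload": {
  "deltas": [0,0,0,0,0,-5,0,0,0,0,-4,-3,-3,0,0,0,0,-4,-4,0,0,0,0,0,-4,-4,0,0,0,0,0,-4,-4,0,0]
}}

```text
time_s: 17.65
tcp_pos: [0.6598, -0.0048, 0.109]
orientation: [0.0, 0.318, 0.948, -0.001]
ft_force: [0.9, 0.0, -0.2]
grip_width: 0.999
```

```bash
python3 -c "
from h import *
go(.625,.188,0,52)
s=snap('top','t4');crop('t4',150,120,340,280,4,'t4c')
W=world(s)
print((W[178:216:2,182:216:2,2]*1000).round(0).astype(int))"
```

```text
tcp [ 0.6598 -0.0048  0.109 ] shift cm [14.41 13.3  10.86] turn [-0.002  0.001  0.016] grip mm 92.9
[[  15   14   14   14   12   16   19   15   14  596  597  595  595  595
   595  592  581]
 [  15   13   15   13   15    9   14   14   14  597  595  597  595  596
   594  589  580]
 [  13   10   12   17   12   14   12   14   13  593  596  595  596  594
   595  587  582]
 [  17   12   13   12   13    9   10   13   32  594  594  594  595  593
   594  583  584]
 [  14   15   13   13   13   13   17   14   33  591  592  594  594  594
   592  590  595]
 [  14   15   13   13   13   12   15   15  591  591  589  592  591  593
   588  602  607]
 [  13   15   12   15   14   13   17   14  589  591  590  588  591  589
   607  611  612]
 [  12   15   19 1148   15   14   18   16  588  588  588  587  604  610
   614  614  617]
 [  15   12   32   33   28   32   31   28  584  585  586  606  614  617
   618  620  620]
 [  16   29   31   33   31   28   26   28  581  582  610  618  621  622
   622  623  622]
 [  29   27   30   30   31   32   31   30  578  610  618  623  622  624
   625  626  626]
 [  27   31   29   33   29   28   31   31  575  622  624  625  626  628
   627  628  628]
 [  33   31   35   32   32   29   30   26  622  625  628  630  629  630
   629  631  629]
 [  35   31   31   30   33   27   30  625  628  630  632  632  631  632
   632  632  632]
 [  30   32   26   31   30   33  624  629  632  633  633  632  634  634
   634  634  633]
 [  28   31   31   33   35   27  633  633  633  635  636  636  635  636
   635  637  636]
 [  12   31   29   30   30  631  636  636  638  636  639  639  639  639
   639  637  639]
 [  13   11   30   31  633  636  639  639  642  642  640  642  639  639
   641  638  640]
 [  13   15   17   12  639  639  642  643  642  643  642  644  642  641
   642  642  642]]
```

View pics/t4c.png

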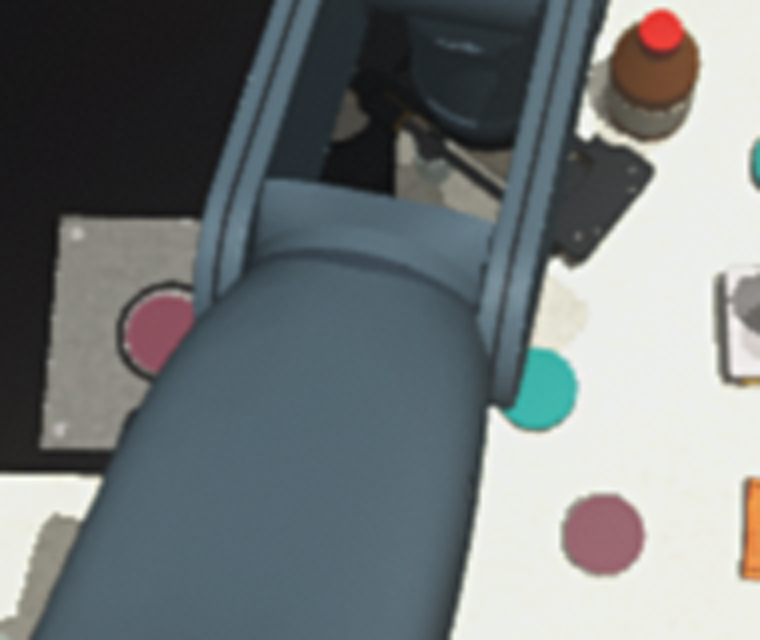

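Emit:
{"api": "move_arm", "payload": {
  "deltas": [0,0,0,2.8,-4.6,0,0,0,0,0,2.8,-4.6,0,0,0,0,0,2.8,-4.6,0,0,0,0,0,2.8,-4.6,0,0,0,0,-0.14,0,0,0,0]
}}

```text
time_s: 18.2
tcp_pos: [0.4706, -0.0892, 0.1064]
orientation: [0.001, 0.256, 0.967, -0.004]
ft_force: [0.8, -1.1, 0.1]
grip_width: 1.0
```

Emit:
{"api": "move_arm", "payload": {
  "deltas": [0,0,-0.145,0,0,0,0,0,0,-0.145,0,0,0,0,0,0,-0.145,0,0,0,0,0,0,-0.1,0,0,0,0]
}}

```text
time_s: 18.6
tcp_pos: [0.4684, -0.0897, 0.108]
orientation: [0.001, -0.019, 1.0, -0.005]
ft_force: [-0.6, 0.1, 0.1]
grip_width: 0.999
```

```bash
python3 -c "
from h import *
go(.443,-.080,-.0165,90)
s=snap('top','t5');crop('t5',150,120,340,280,4,'t5c')
W=world(s)
print((W[178:216:2,182:216:2,2]*1000).round(0).astype(int))"
```

```text
tcp [ 0.4684 -0.0897  0.108 ] shift cm [ 2.52  1.18 12.43] turn [-0.009  0.002  0.037] grip mm 92.9
[[  13   13   13   16   13   12   15   12   14   14   14   29   29   27
    31   32   27]
 [  14   17   13   13   16   18   13   15   16   25   28   29   33   29
    29   29   31]
 [  15   12   16   10   16   15   13   14   13   32   32   29   29   30
    33   32   29]
 [   9   15   15   14   14   19   16   14   31   34   29   32   30   35
    28   30   31]
 [  17   17   11   11   16   15   11   14   29   29   29   30   29   30
    28   30   30]
 [  13   14   16   14   15   15   16   13   30   31   29   28   27   30
    23   31   30]
 [  11   15   12   18   15   11   17   15   29   29   33   29   29   30
    32   29   32]
 [  15   15   18   15   12   14   18   12   19   30   32   28   33   29
    29   31   26]
 [  16   19   29   32   30   30   31   30   11   15   30   27   30   32
    27   27   28]
 [  13   29   31   29   32   32   27   30 1148   13   16   27   28   30
    32 1148   17]
 [  31   27   29   32   30   30   32   36   33   30   16   10   14   11
    15   15   16]
 [  30   33   28   32   31   29   27   30   32   27   15   17   12   13
    13   13   18]
 [  29   31   29   30   29   32   32   33   31   34   17   14   16   18
    15   14   12]
 [  29   27   27   26   31   31   31   28   28   30   16   11   17   16
    11   16   19]
 [  28   29   30   30   29   29   30   29   30   30   16   15   12   13
    19   13   16]
 [  33   29   30   31   29   26   30   32   29   27   17   14   13   13
    13   16   14]
 [  15   31   28   30   30   31   31   28   30   16   15   15   14   12
     8   13   13]
 [  13   14   28   31   30   33   30   22   15   15   15   16   13   15
    16   15   12]
 [  13   12   15   14   17   14   11   14   16   13   17   11   14   16
  1148   15   13]]
```

View pics/t5c.png

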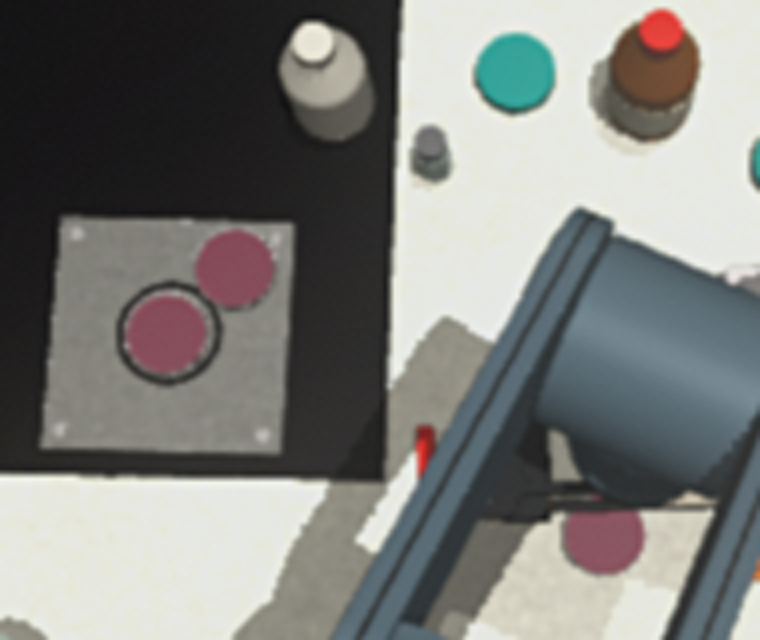

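```bash
python3 -c "
from h import *
s=load('t5')
for n,u,v in(('d1',166,334.5),('d2',235,269)): print(n,ray(s,150+u/4-.4,120+v/4-.4,.03))
print(ray(load('t4'),150+603/4-.4,120+534/4-.4,.016))"
```

```text
d1 [0.57597799 0.22998087 0.03      ]
d2 [0.62450835 0.18393269 0.03      ]
[ 0.44246372 -0.08032979  0.016     ]
```

Emit:
{"api": "move_arm", "payload": {
  "deltas": [-0.009,0,0.037,2.5,1.1,4,0,0,0,0,0,0,4,0,0,0,0,0,0,2,0,0,0,0,0,0,0,0]
}}

```text
time_s: 19.05
tcp_pos: [0.4454, -0.0806, 0.0078]
orientation: [0.005, 0.002, 1.0, -0.002]
ft_force: [-0.4, 0.6, -0.1]
grip_width: 1.0
```

```bash
python3 -c "
from h import *
go(.443,-.080,-.0165,90)"
```

```text
tcp [ 0.4454 -0.0806  0.0078] shift cm [0.26 0.07 2.43] turn [-0.003  0.01  -0.005] grip mm 93.0
```

Emit:
{"api": "move_arm", "payload": {
  "deltas": [-0.003,0.01,-0.005,0.3,0.1,1.3,0,0,0,0,0,0,0.9,0,0,0,0,0,0,0.2,0]
}}

```text
time_s: 19.35
tcp_pos: [0.4446, -0.0803, -0.0157]
orientation: [0.001, 0.001, 1.0, -0.001]
ft_force: [0.1, -0.3, 0.1]
grip_width: 1.003
```

```bash
python3 -c "
from h import *
go(.443,-.080,-.0165,90)"
```

```text
tcp [ 0.4446 -0.0803 -0.0157] shift cm [0.16 0.03 0.08] turn [-0.002  0.003 -0.001] grip mm 93.2
```

Emit:
{"api": "move_arm", "payload": {
  "deltas": [0,0.003,0,0.15,0,0.1,255,0,0,0,0,0,0,255,0,0,0,0,0,0,255,0,0,0,0,0,0,255,0,0,0,0,0,0,255],
  "grip_force": 15
}}

```text
time_s: 19.85
tcp_pos: [0.4449, -0.0812, -0.0152]
orientation: [0.001, 0.001, 1.0, -0.002]
ft_force: [-0.2, 0.4, -0.0]
grip_width: 0.64
```

Emit:
{"api": "move_arm", "payload": {
  "deltas": [0,0,0,0,0,0,255,0,0,0,0,0,0,255]
}}

```text
time_s: 20.05
tcp_pos: [0.445, -0.0812, -0.0149]
orientation: [0.002, 0.001, 1.0, -0.002]
ft_force: [-0.3, -0.1, 0.1]
grip_width: 0.636
```

Emit:
{"api": "move_arm", "payload": {
  "deltas": [0,0,0,0,0,-4,255,0,0,0,0,0,-5,255,0,0,0,-1.5,4,-3,255,0,0,0,-2,5,0,255,0,0,0,-2,5,0,255]
}}

```text
time_s: 20.55
tcp_pos: [0.4981, 0.0509, 0.1081]
orientation: [0.001, 0.007, 1.0, -0.001]
ft_force: [1.5, -0.6, -1.0]
grip_width: 0.636
```

Emit:
{"api": "move_arm", "payload": {
  "deltas": [0,0,0,-2,5,0,255,0,0,0,-2,5,0,255,0,0,0,-2,4,0,255,0,0,0,-1,2,0,255,0,0,0,0,0,0,255]
}}

```text
time_s: 21.05
tcp_pos: [0.5693, 0.2122, 0.1086]
orientation: [0.003, 0.004, 1.0, -0.0]
ft_force: [-0.3, 0.6, -0.9]
grip_width: 0.636
```

```bash
python3 -c "
from h import *
go(.5785,.2315,.0151,90)"
```

```text
tcp [0.5693 0.2122 0.1086] shift cm [-0.83  1.94  9.36] turn [-0.001  0.007 -0.009] grip mm 59.1
```

Emit:
{"api": "move_arm", "payload": {
  "deltas": [0,0.007,-0.009,-0.8,1.9,2,255,0,0,0,0,0,3,255,0,0,0,0,0,2,255,0,0,0,0,0,0.5,255,0,0,0,0,0,0,255]
}}

```text
time_s: 21.55
tcp_pos: [0.5763, 0.2285, 0.0315]
orientation: [-0.001, -0.001, 1.0, -0.002]
ft_force: [0.8, -0.3, -0.3]
grip_width: 0.641
```

```bash
python3 -c "
from h import *
go(.5785,.2315,.0151,90)"
```

```text
tcp [0.5763 0.2285 0.0315] shift cm [-0.22  0.31  1.64] turn [-0.003 -0.002  0.002] grip mm 59.6
```

Emit:
{"api": "move_arm", "payload": {
  "deltas": [0,0,0,-0.2,0.3,0.7,255,0,0,0,0,0,0.6,255,0,0,0,0,0,0.2,255]
}}

```text
time_s: 21.85
tcp_pos: [0.58, 0.2305, 0.0184]
orientation: [0.001, 0.0, 1.0, -0.001]
ft_force: [0.1, -0.6, -0.4]
grip_width: 0.641
```

```bash
python3 -c "
from h import *
go(.5785,.2315,.0151,90)"
```

```text
tcp [0.58   0.2305 0.0184] shift cm [0.15 0.11 0.33] turn [-0.002  0.002 -0.   ] grip mm 59.6
```

Emit:
{"api": "move_arm", "payload": {
  "deltas": [0,0.002,0,0.15,0.1,0.3,255,0,0,0,0,0,0.1,255,0,0,0,0,0,0,255]
}}

```text
time_s: 22.15
tcp_pos: [0.579, 0.2315, 0.0149]
orientation: [0.001, 0.0, 1.0, -0.001]
ft_force: [0.3, 0.4, -0.3]
grip_width: 0.638
```

Emit:
{"api": "move_arm", "payload": {
  "deltas": [0,0,0,0,0,0,45,0,0,0,0,0,0,45,0,0,0,0,0,0,45,0,0,0,0,0,-4,45,0,0,0,0,0,-5,0]
}}

```text
time_s: 22.65
tcp_pos: [0.5739, 0.2307, 0.0998]
orientation: [-0.007, 0.0, 1.0, -0.003]
ft_force: [1.4, 0.4, 0.4]
grip_width: 0.87
```

Emit:
{"api": "move_arm", "payload": {
  "deltas": [0,0,0,0,-4,0,0,0,0,0,1,-5,0,0,0,0,0,2,-5,0,0,0,0,0,2,-5,0,0,0,0,0,2,-5,0,0]
}}

```text
time_s: 23.15
tcp_pos: [0.5162, 0.0023, 0.1102]
orientation: [0.005, -0.006, 1.0, -0.001]
ft_force: [0.9, -1.1, 0.2]
grip_width: 1.002
```

```bash
python3 -c "
from h import *
go(.5785,.2315,.0151,90)
s=snap('top','t6');crop('t6',150,120,340,280,4,'t6c')
W=world(s)
print((W[186:216:3,182:216:3,2]*1000).round(0).astype(int))"
```

```text
tcp [0.5162 0.0023 0.1102] shift cm [-6.39 22.87  9.52] turn [-0.002  0.01   0.011] grip mm 93.2
[[ 16  13  11  11  12  12  30  30  32  32  32 566]
 [ 11  15  16  18  15  13  29  29  31  33  28 568]
 [ 12  11  44  48  13  16  29  28  32  32  31 571]
 [ 41  45  45  50  48  45  13  29  30  28 574 572]
 [ 45  45  44  48  47  42  30  13  15  17 575 576]
 [ 44  50  48  49  47  47  43  14  14 579 577 578]
 [ 48  45  46  45  47  47  44  13  16 580 581 580]
 [ 44  46  49  48  48  41  30  12  17 582 583 583]
 [ 15  47  44  44  44  33  14  16 586 584 585 582]
 [ 15  11  25  29  22  14  15  12 588 587 587 585]]
```

View pics/t6c.png

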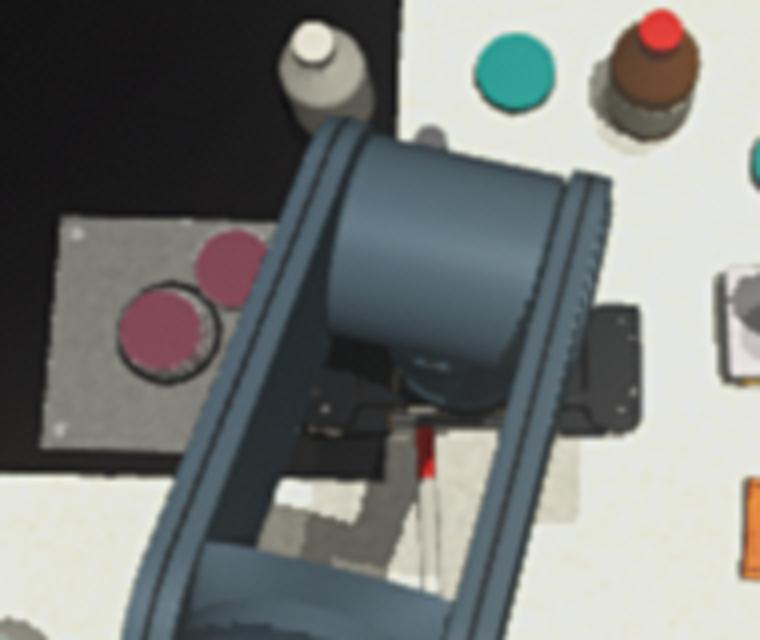

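```bash
python3 -c "
from h import *
s=load('t6')
print(ray(s,150+161/4-.4,120+330/4-.4,.046),ray(s,150+235/4-.4,120+269/4-.4,.03))"
```

```text
[0.57571474 0.22982622 0.046     ] [0.62450835 0.18393269 0.03      ]
```

Emit:
{"api": "move_arm", "payload": {
  "deltas": [0,0.01,0,-3,4.5,0,0,0,0,0,-3,4.5,0,0,0,0,0,-2,4.5,0,0,0,0,0,-2,4,0,0,0,0,0.14,-0.8,1,0,0]
}}

```text
time_s: 23.7
tcp_pos: [0.6248, 0.1792, 0.11]
orientation: [-0.0, 0.076, 0.997, -0.004]
ft_force: [0.4, -0.1, -0.5]
grip_width: 1.0
```

Emit:
{"api": "move_arm", "payload": {
  "deltas": [0,0,0.14,0,0,0,0,0,0,0.14,0,0,0,0,0,0,0.14,0,0,0,0,0,0,0.1,0,0,0,0,0,0,0,0,0,0,0]
}}

```text
time_s: 24.2
tcp_pos: [0.626, 0.1853, 0.109]
orientation: [0.001, 0.338, 0.941, -0.003]
ft_force: [-0.4, -0.3, 0.1]
grip_width: 1.002
```

```bash
python3 -c "
from h import *
go(.625,.1855,-.001,52)"
```

```text
tcp [0.626  0.1853 0.109 ] shift cm [1.3e-01 1.0e-02 1.1e+01] turn [-0.006  0.004 -0.027] grip mm 93.1
```

Emit:
{"api": "move_arm", "payload": {
  "deltas": [-0.006,0.004,-0.027,0.1,0,4,0,0,0,0,0,0,4,0,0,0,0,0,0,1.5,0,0,0,0,0,0,0,0]
}}

```text
time_s: 24.6
tcp_pos: [0.6276, 0.1868, 0.0136]
orientation: [0.003, 0.319, 0.948, 0.002]
ft_force: [-0.3, -0.0, 0.1]
grip_width: 0.998
```

```bash
python3 -c "
from h import *
go(.625,.1855,-.002,52)"
```

```text
tcp [0.6276 0.1868 0.0136] shift cm [ 0.13 -0.27  1.56] turn [0.005 0.004 0.013] grip mm 92.8
```

Emit:
{"api": "move_arm", "payload": {
  "deltas": [0.005,0.004,0.013,0.15,-0.25,0.8,0,0,0,0,0,0,0.6,0,0,0,0,0,0,0.2,0]
}}

```text
time_s: 24.9
tcp_pos: [0.6263, 0.186, -0.0012]
orientation: [0.001, 0.324, 0.946, 0.0]
ft_force: [-0.1, 0.1, -0.6]
grip_width: 1.002
```

```bash
python3 -c "
from h import *
go(.625,.1855,-.002,52)"
```

```text
tcp [ 0.6263  0.186  -0.0012] shift cm [ 0.07 -0.12  0.08] turn [0.001 0.002 0.002] grip mm 93.1
```

Emit:
{"api": "move_arm", "payload": {
  "deltas": [0,0.002,0,0.1,-0.1,0.1,255,0,0,0,0,0,0,255,0,0,0,0,0,0,255,0,0,0,0,0,0,255,0,0,0,0,0,0,255]
}}

```text
time_s: 25.4
tcp_pos: [0.6267, 0.1861, 0.0003]
orientation: [0.002, 0.324, 0.946, 0.002]
ft_force: [-0.1, -0.2, -0.3]
grip_width: 0.639
```

Emit:
{"api": "move_arm", "payload": {
  "deltas": [0,0,0,0,0,0,255,0,0,0,0,0,0,255]
}}

```text
time_s: 25.6
tcp_pos: [0.6267, 0.1861, 0.0004]
orientation: [0.002, 0.324, 0.946, 0.002]
ft_force: [-0.0, -0.2, -0.1]
grip_width: 0.639
```

Emit:
{"api": "move_arm", "payload": {
  "deltas": [0,0,0,0,0,-4,255,0,0,0,0,0,-3,255,0,0,0,0,0,0,255]
}}

```text
time_s: 25.9
tcp_pos: [0.6248, 0.1857, 0.0703]
orientation: [-0.0, 0.324, 0.946, 0.001]
ft_force: [-0.7, 0.1, -0.4]
grip_width: 0.638
```

```bash
python3 -c "
from h import *
go(.577,.231,.033,52)"
```

```text
tcp [0.6248 0.1857 0.0703] shift cm [6.55 0.64 3.73] turn [ 0.001 -0.001  0.003] grip mm 59.3
```

Emit:
{"api": "move_arm", "payload": {
  "deltas": [0,0,0,4,0.4,-0.5,255,0,0,0,2.6,0.3,0,255,0,0,0,0,0,1,255,0,0,0,0,0,1,255,0,0,0,0,0,0.2,255]
}}

```text
time_s: 26.4
tcp_pos: [0.5759, 0.2313, 0.0486]
orientation: [-0.0, 0.325, 0.946, 0.0]
ft_force: [-0.8, -0.1, -0.6]
grip_width: 0.641
```

```bash
python3 -c "
from h import *
go(.577,.231,.033,52)"
```

```text
tcp [0.5759 0.2313 0.0486] shift cm [-0.11  0.04  1.56] turn [ 0.    -0.     0.002] grip mm 59.6
```

Emit:
{"api": "move_arm", "payload": {
  "deltas": [0,0,0,-0.1,0,0.8,255,0,0,0,0,0,0.5,255,0,0,0,0,0,0.2,255,0,0,0,0,0,0,255]
}}

```text
time_s: 26.8
tcp_pos: [0.5781, 0.2286, 0.0315]
orientation: [-0.001, 0.326, 0.945, -0.0]
ft_force: [-0.8, -1.0, -0.6]
grip_width: 0.639
```

```bash
python3 -c "
from h import *
go(.577,.231,.033,52)"
```

```text
tcp [0.5781 0.2286 0.0315] shift cm [ 0.24  0.12 -0.15] turn [-0.001 -0.002 -0.002] grip mm 59.4
```

Emit:
{"api": "move_arm", "payload": {
  "deltas": [0,0,0,0.25,0.1,-0.3,255,0,0,0,0,0,0.1,255,0,0,0,0,0,0.1,255]
}}

```text
time_s: 27.1
tcp_pos: [0.5777, 0.2302, 0.0322]
orientation: [-0.001, 0.327, 0.945, -0.0]
ft_force: [-0.8, -0.0, -1.5]
grip_width: 0.64
```

```bash
python3 -c "
from h import *
go(.577,.231,.033,52)"
```

```text
tcp [0.5777 0.2302 0.0322] shift cm [ 0.1   0.02 -0.08] turn [-0.001 -0.001 -0.003] grip mm 59.5
```

Within 1 mm; release and retreat.

Emit:
{"api": "move_arm", "payload": {
  "deltas": [0,0,0,0,0,0,30,0,0,0,0,0,0,30,0,0,0,0,0,0,30,0,0,0,0,0,-4,30,0,0,0,0,0,-5,0]
}}

```text
time_s: 27.6
tcp_pos: [0.5724, 0.2288, 0.1158]
orientation: [-0.008, 0.327, 0.945, -0.004]
ft_force: [2.0, 0.9, 0.7]
grip_width: 0.928
```

Emit:
{"api": "move_arm", "payload": {
  "deltas": [0,0,0,0,-4,-2,0,0,0,0,-2,-5,0,0,0,0,0,-2,-5,0,0,0,0,0,-2,-5,0,0,0,0,0,-3,-5,0,0]
}}

```text
time_s: 28.1
tcp_pos: [0.5035, 0.0017, 0.1465]
orientation: [0.002, 0.322, 0.947, 0.0]
ft_force: [0.7, 0.1, 0.5]
grip_width: 1.002
```

Emit:
{"api": "move_arm", "payload": {
  "deltas": [0,0,0.14,-3,-5,0,0,0,0,0.14,-3,-5,0,0,0,0,0.14,-3,-5,0,0,0,0,0.14,0,0,0,0,0,0,0.14,0,0,0,0]
}}

```text
time_s: 28.6
tcp_pos: [0.464, -0.1509, 0.1481]
orientation: [0.005, 0.639, 0.769, 0.0]
ft_force: [-0.3, 0.1, 0.5]
grip_width: 0.996
```

```bash
python3 -c "
from h import *
go(.592,-.203,.088,0)
s=snap('top','t7');crop('t7',150,100,430,300,2.8,'t7c')
W=world(s)
print((W[186:216:3,179:209:3,2]*1000).round(0).astype(int))"
```

```text
tcp [ 0.464  -0.1509  0.1481] shift cm [-7.42 11.59  6.14] turn [0.007 0.006 0.184] grip mm 92.6
[[15 14 18 14 10 13 12 16 11 17]
 [12 12 15 13 10 16 16 14 14 15]
 [17 13 58 64 68 61 13 11 13 15]
 [14 57 62 61 60 56 60 13 13 12]
 [66 60 59 64 61 62 60 48 14 13]
 [62 60 63 65 63 61 62 58 16 14]
 [63 63 61 62 60 60 61 52 14 14]
 [15 60 60 64 64 65 66 31 18 14]
 [15 18 62 61 62 56 36 11 11 12]
 [14 12 14 32 30 24 15 15 13 14]]
```

View pics/t7c.png

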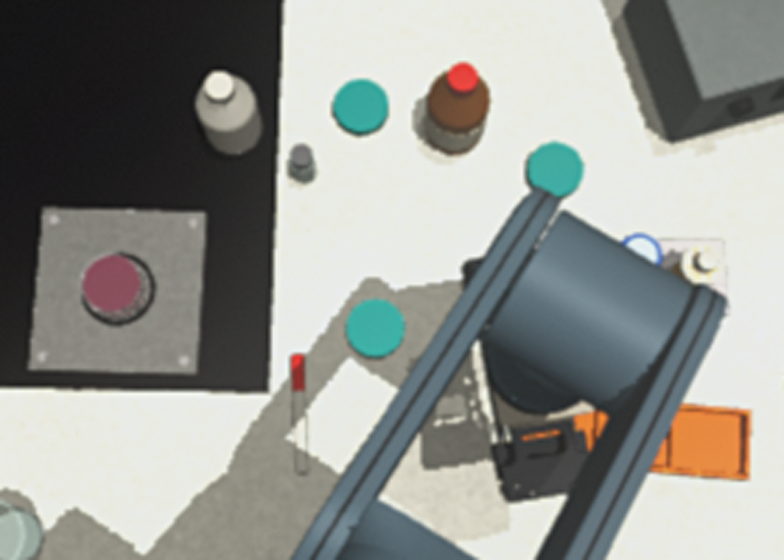

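```bash
python3 -c "
from h import *
s=load('top0')
c=np.array([ray(s,320+u/4-.4,110+v/4-.4,.018) for u,v in((65,518),(392,545),(390,645),(62,617))]);print(c.round(4),c.mean(0))
s=load('t7');print('pile',ray(s,150+111/2.8-.4,100+283/2.8-.4,.062))"
```

```text
[[ 0.4832 -0.1792  0.018 ]
 [ 0.4685 -0.407   0.018 ]
 [ 0.3994 -0.4024  0.018 ]
 [ 0.4144 -0.1767  0.018 ]] [ 0.4413973  -0.29131557  0.018     ]
pile [0.576249   0.22785883 0.062     ]
```

Emit:
{"api": "move_arm", "payload": {
  "deltas": [0,0,0.09,-2,3.5,0,0,0,0,0.09,-2,3.5,0,0,0,0,0,-2,3,0,0,0,0,0,0,0,0,0]
}}

```text
time_s: 29.05
tcp_pos: [0.5702, -0.2016, 0.1489]
orientation: [0.004, 0.707, 0.707, 0.001]
ft_force: [0.4, -1.1, -0.7]
grip_width: 1.0
```

```bash
python3 -c "
from h import *
go(.593,-.2027,.088,0)"
```

```text
tcp [ 0.5702 -0.2016  0.1489] shift cm [-0.08  2.24  6.1 ] turn [0.007 0.005 0.   ] grip mm 93.0
```

Emit:
{"api": "move_arm", "payload": {
  "deltas": [0.007,0.005,0,-0.1,2.3,0,0,0,0,0,0,0,2.5,0,0,0,0,0,0,2,0,0,0,0,0,0,0.5,0]
}}

```text
time_s: 29.45
tcp_pos: [0.5943, -0.2006, 0.0982]
orientation: [-0.0, 0.703, 0.712, -0.0]
ft_force: [-0.6, 0.8, 0.7]
grip_width: 0.995
```

```bash
python3 -c "
from h import *
go(.593,-.2027,.088,0)
snap('scene','s13');crop('s13',170,180,310,340,4,'s13c')"
```

```text
tcp [ 0.5943 -0.2006  0.0982] shift cm [-0.21 -0.13  1.02] turn [-0.     0.     0.013] grip mm 92.6
```

View pics/s13c.png

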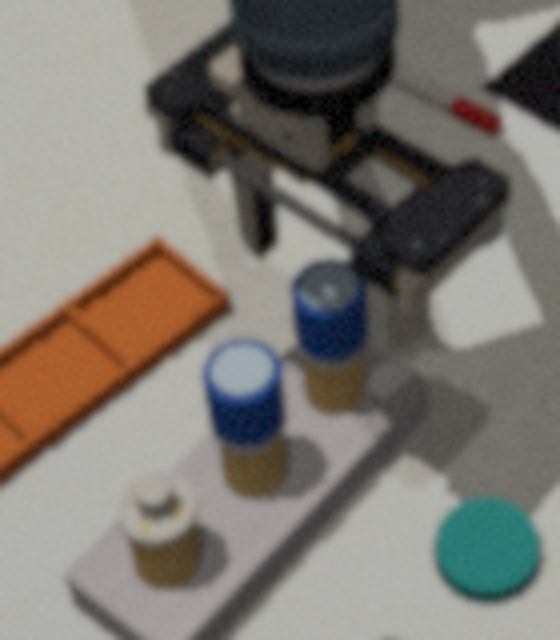

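Emit:
{"api": "move_arm", "payload": {
  "deltas": [0,0,0.013,-0.2,-0.1,0.6,0,0,0,0,0,0,0.4,0,0,0,0,0,0,0,0]
}}

```text
time_s: 29.8
tcp_pos: [0.5931, -0.2022, 0.0896]
orientation: [0.001, 0.707, 0.708, 0.0]
ft_force: [-0.4, -0.2, 0.1]
grip_width: 1.002
```

Emit:
{"api": "move_arm", "payload": {
  "deltas": [0,0,0,0,0,0,255,0,0,0,0,0,0,255,0,0,0,0,0,0,255,0,0,0,0,0,0,255,0,0,0,0,0,0,255],
  "grip_force": 12
}}

```text
time_s: 30.3
tcp_pos: [0.5941, -0.2029, 0.092]
orientation: [0.002, 0.707, 0.708, 0.001]
ft_force: [0.2, -0.6, -0.0]
grip_width: 0.616
```

Emit:
{"api": "move_arm", "payload": {
  "deltas": [0,0,0,0,0,0,255,0,0,0,0,0,0,255,0,0,0,0,0,0,255]
}}

```text
time_s: 30.6
tcp_pos: [0.5942, -0.2029, 0.0921]
orientation: [0.003, 0.707, 0.708, 0.001]
ft_force: [-0.0, -0.6, -0.2]
grip_width: 0.447
```

Emit:
{"api": "move_arm", "payload": {
  "deltas": [0,0,0,0,0,-3,255,0,0,0,0,0,-3,255,0,0,0,0,-3,0,255,0,0,0,0,-5,0,255,0,0,0,0,-5,0,255]
}}

```text
time_s: 31.1
tcp_pos: [0.4654, -0.2035, 0.1521]
orientation: [0.003, 0.705, 0.709, 0.001]
ft_force: [-1.0, -0.9, 0.9]
grip_width: 0.452
```

```bash
python3 -c "
from h import *
go(.4474,-.216,.007,0)
s=snap('scene','s14');crop('s14',130,180,310,340,4,'s14c')"
```

```text
tcp [ 0.4654 -0.2035  0.1521] shift cm [-1.19 -1.9  14.51] turn [0.006 0.003 0.005] grip mm 42.0
```

View pics/s14c.png

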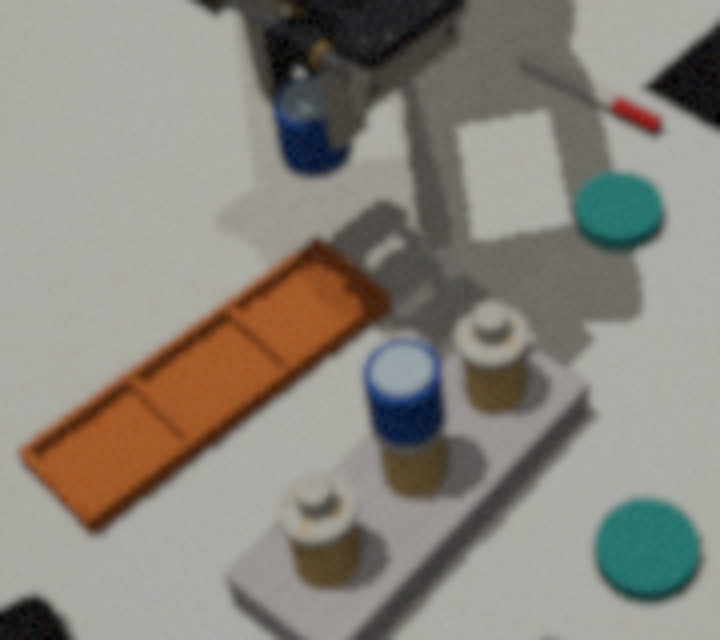

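Emit:
{"api": "move_arm", "payload": {
  "deltas": [0.006,0,0.005,-1.2,-1.9,2,255,0,0,0,0,0,4,255,0,0,0,0,0,3.5,255,0,0,0,0,0,1,255,0,0,0,0,0,0,255]
}}

```text
time_s: 31.65
tcp_pos: [0.4335, -0.2132, 0.0448]
orientation: [-0.002, 0.708, 0.706, -0.003]
ft_force: [-0.2, 0.5, 0.4]
grip_width: 0.447
```

```bash
python3 -c "
from h import *
go(.4474,-.216,.007,0)
s=snap('scene','s15');crop('s15',130,180,310,340,4,'s15c')"
```

```text
tcp [ 0.4335 -0.2132  0.0448] shift cm [-0.27  1.42  3.77] turn [-0.007  0.002 -0.003] grip mm 41.6
```

View pics/s15c.png

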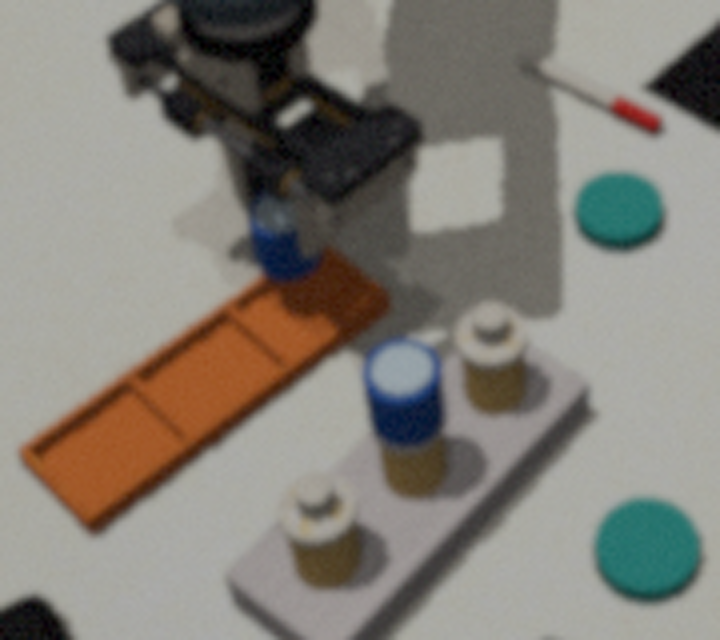

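Emit:
{"api": "move_arm", "payload": {
  "deltas": [-0.007,0,0,-0.25,1.4,0.5,255,0,0,0,0,0,0.5,255,0,0,0,0,0,0,255]
}}

```text
time_s: 32.0
tcp_pos: [0.4525, -0.2181, 0.0383]
orientation: [0.005, 0.708, 0.706, 0.0]
ft_force: [-0.0, 0.2, -0.8]
grip_width: 0.444
```

```bash
python3 -c "
from h import *
go(.4474,-.216,.007,0)
s=snap('scene','s16');crop('s16',130,180,310,340,4,'s16c')"
```

```text
tcp [ 0.4525 -0.2181  0.0383] shift cm [ 0.23 -0.53  3.12] turn [ 0.007  0.007 -0.002] grip mm 41.3
```

View pics/s16c.png

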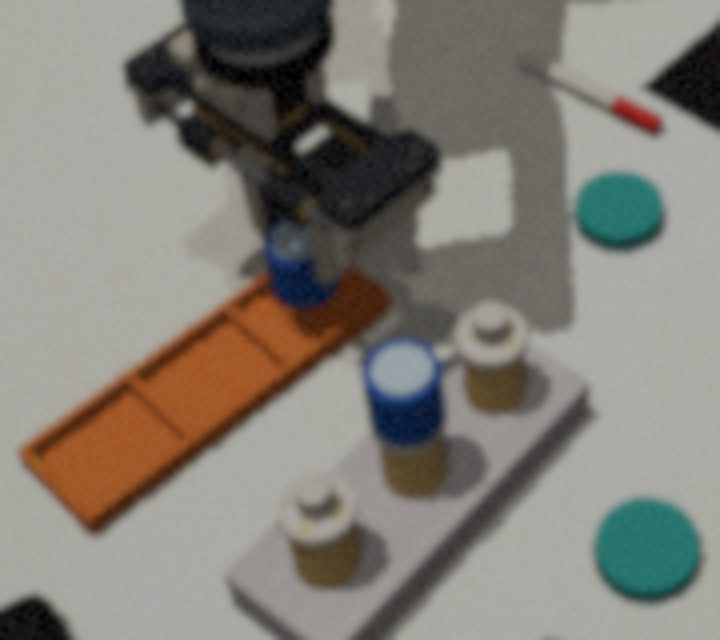

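Emit:
{"api": "move_arm", "payload": {
  "deltas": [0.005,0.005,0,0.2,-0.5,0.9,255,0,0,0,0,0,0.8,255,0,0,0,0,0,0.6,255]
}}

```text
time_s: 32.35
tcp_pos: [0.4487, -0.217, 0.0156]
orientation: [0.003, 0.708, 0.707, 0.0]
ft_force: [0.2, -0.3, -0.8]
grip_width: 0.446
```

```bash
python3 -c "
from h import *
go(.4474,-.216,.007,0)"
```

```text
tcp [ 0.4487 -0.217   0.0156] shift cm [ 0.1  -0.13  0.86] turn [ 0.005  0.004 -0.002] grip mm 41.5
```

Emit:
{"api": "move_arm", "payload": {
  "deltas": [0.005,0.004,0,0.1,-0.1,0.5,255,0,0,0,0,0,0.4,255,0,0,0,0,0,0.2,255]
}}

```text
time_s: 32.65
tcp_pos: [0.4467, -0.2158, 0.0042]
orientation: [-0.001, 0.708, 0.707, -0.001]
ft_force: [-3.3, 1.5, 17.1]
grip_width: 0.45
```

Emit:
{"api": "move_arm", "payload": {
  "deltas": [0,0,0,0,0,-0.2,255,0,0,0,0,0,0,120,0,0,0,0,0,0,100,0,0,0,0,0,0,60,0,0,0,0,0,0,30]
}}

```text
time_s: 33.15
tcp_pos: [0.4466, -0.2158, 0.0056]
orientation: [-0.001, 0.708, 0.706, -0.001]
ft_force: [0.2, 0.3, 1.0]
grip_width: 0.73
```

```bash
python3 -c "
from h import *
go(.4474,-.216,.007,0)
s=snap('scene','s17');crop('s17',130,180,310,340,4,'s17c')"
```

```text
tcp [ 0.4466 -0.2158  0.0056] shift cm [-0.02  0.08 -0.14] turn [-0.003 -0.001 -0.002] grip mm 67.9
```

View pics/s17c.png

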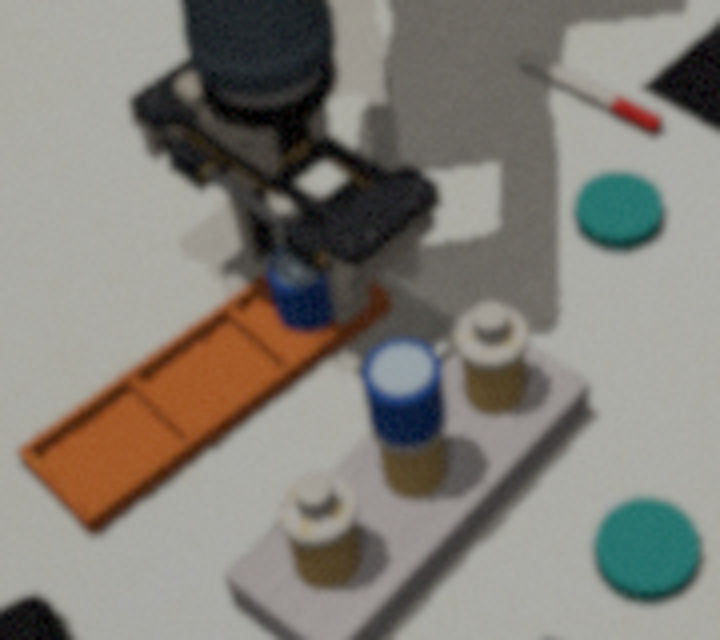

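Emit:
{"api": "move_arm", "payload": {
  "deltas": [0,0,0,0,0,-5,0,0,0,0,0,0,-5,0,0,0,0,0,0,-5,0,0,0,0,2,4,-1,0,0,0,0,2,4,0,0]
}}

```text
time_s: 33.7
tcp_pos: [0.5247, -0.1772, 0.17]
orientation: [-0.004, 0.71, 0.704, -0.001]
ft_force: [1.3, -0.9, -0.7]
grip_width: 0.999
```

Emit:
{"api": "move_arm", "payload": {
  "deltas": [0,0,0,1.5,4,0,0,0,0,0,0,2,0,0,0,0,0,0,0,0,0]
}}

```text
time_s: 34.0
tcp_pos: [0.5915, -0.1596, 0.1713]
orientation: [-0.002, 0.709, 0.705, 0.0]
ft_force: [-0.1, 0.7, 0.3]
grip_width: 0.998
```

```bash
python3 -c "
from h import *
go(.5965,-.2726,.088,0)"
```

```text
tcp [ 0.5915 -0.1596  0.1713] shift cm [-11.32   0.58   8.29] turn [-0.002 -0.003 -0.006] grip mm 92.8
```

Emit:
{"api": "move_arm", "payload": {
  "deltas": [0,0,0,-4.5,0.2,0,0,0,0,0,-4.5,0.2,0,0,0,0,0,-2.3,0.2,0,0,0,0,0,0,0,0,0]
}}

```text
time_s: 34.4
tcp_pos: [0.5944, -0.2734, 0.169]
orientation: [-0.004, 0.707, 0.707, -0.0]
ft_force: [0.4, 0.2, -0.7]
grip_width: 0.998
```

```bash
python3 -c "
from h import *
go(.5965,-.2726,.088,0)
s=snap('top','t8');crop('t8',320,150,440,290,5,'t8c')"
```

```text
tcp [ 0.5944 -0.2734  0.169 ] shift cm [0.04 0.26 8.1 ] turn [-0.006 -0.005 -0.001] grip mm 92.8
```

View pics/t8c.png

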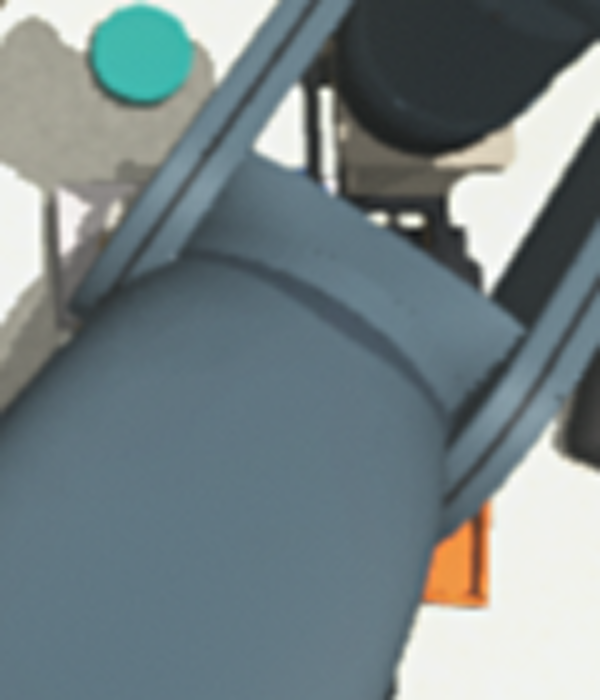

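The top view is blocked by the arm, so I'm descending on the measured position.

Emit:
{"api": "move_arm", "payload": {
  "deltas": [-0.006,-0.005,0,0,0.25,3,0,0,0,0,0,0,3,0,0,0,0,0,0,1,0,0,0,0,0,0,0,0]
}}

```text
time_s: 34.85
tcp_pos: [0.5946, -0.2676, 0.0988]
orientation: [-0.001, 0.707, 0.707, 0.001]
ft_force: [0.4, -0.4, 0.5]
grip_width: 1.001
```

```bash
python3 -c "
from h import *
go(.5965,-.2726,.086,0)
snap('scene','s18');crop('s18',130,180,310,340,4,'s18c')"
```

```text
tcp [ 0.5946 -0.2676  0.0988] shift cm [-0.5   0.19  1.27] turn [-0.    -0.003 -0.   ] grip mm 93.1
```

View pics/s18c.png

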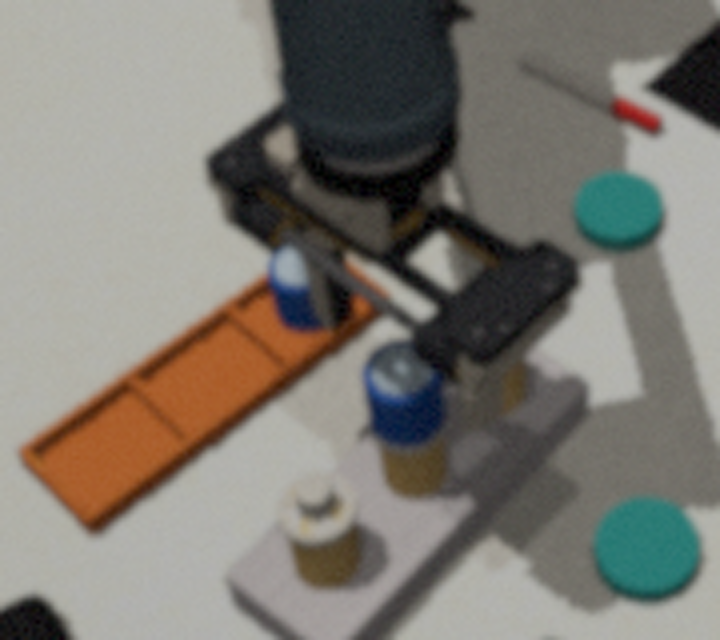

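Emit:
{"api": "move_arm", "payload": {
  "deltas": [0,-0.003,0,-0.5,0.2,0.7,0,0,0,0,0,0,0.6,0,0,0,0,0,0,0,0]
}}

```text
time_s: 35.2
tcp_pos: [0.599, -0.2732, 0.0894]
orientation: [0.003, 0.707, 0.708, 0.0]
ft_force: [1.1, 0.5, -0.4]
grip_width: 0.998
```

Emit:
{"api": "move_arm", "payload": {
  "deltas": [0,0,0,0,0,0,255,0,0,0,0,0,0,255,0,0,0,0,0,0,255,0,0,0,0,0,0,255,0,0,0,0,0,0,255]
}}

```text
time_s: 35.7
tcp_pos: [0.6, -0.274, 0.0911]
orientation: [0.005, 0.707, 0.707, 0.001]
ft_force: [-0.4, -0.5, -0.4]
grip_width: 0.62
```

Emit:
{"api": "move_arm", "payload": {
  "deltas": [0,0,0,0,0,0,255,0,0,0,0,0,0,255,0,0,0,0,0,0,255]
}}

```text
time_s: 36.0
tcp_pos: [0.5999, -0.274, 0.0912]
orientation: [0.005, 0.707, 0.707, 0.001]
ft_force: [0.0, 0.2, 0.0]
grip_width: 0.449
```

Emit:
{"api": "move_arm", "payload": {
  "deltas": [0,0,0,0,0,-3,255,0,0,0,0,0,-3,255,0,0,0,-0.5,-4,0,255,0,0,0,-0.5,-5,0,255,0,0,0,-0.5,-5,0,255]
}}

```text
time_s: 36.5
tcp_pos: [0.4611, -0.289, 0.1509]
orientation: [0.006, 0.705, 0.71, 0.001]
ft_force: [-1.0, -1.7, -0.1]
grip_width: 0.45
```

Emit:
{"api": "move_arm", "payload": {
  "deltas": [0,0,0,0,-1,0,255,0,0,0,0,0,3,255,0,0,0,0,0,3,255,0,0,0,0,0,2,255,0,0,0,0,0,0,255]
}}

```text
time_s: 37.0
tcp_pos: [0.4477, -0.291, 0.0712]
orientation: [0.008, 0.707, 0.707, 0.001]
ft_force: [-0.7, -0.2, -0.2]
grip_width: 0.45
```

```bash
python3 -c "
from h import *
go(.4421,-.2898,.006,0)
s=snap('scene','s19');crop('s19',130,180,310,340,4,'s19c')"
```

```text
tcp [ 0.4477 -0.291   0.0712] shift cm [ 0.19 -0.64  6.52] turn [0.012 0.01  0.001] grip mm 41.9
```

View pics/s19c.png

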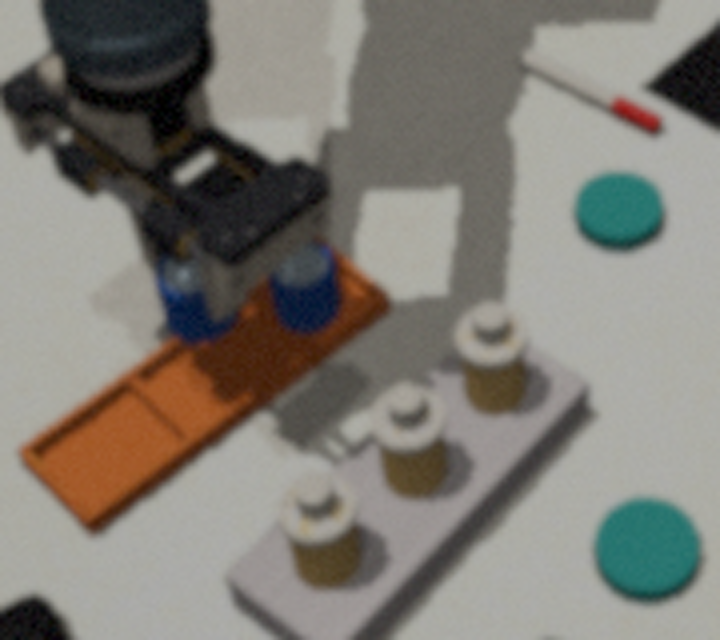

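Emit:
{"api": "move_arm", "payload": {
  "deltas": [0.012,0.01,0,0.2,-0.6,2,255,0,0,0,0,0,1.5,255,0,0,0,0,0,1,255,0,0,0,0,0,0,255]
}}

```text
time_s: 37.45
tcp_pos: [0.4453, -0.2918, 0.0276]
orientation: [0.003, 0.706, 0.708, 0.0]
ft_force: [-0.3, 0.3, -0.2]
grip_width: 0.447
```

```bash
python3 -c "
from h import *
go(.4421,-.2898,.006,0)"
```

```text
tcp [ 0.4453 -0.2918  0.0276] shift cm [ 0.21 -0.33  2.16] turn [0.005 0.005 0.002] grip mm 41.6
```

Emit:
{"api": "move_arm", "payload": {
  "deltas": [0.005,0.005,0,0.2,-0.3,1,255,0,0,0,0,0,0.6,255,0,0,0,0,0,0.3,255]
}}

```text
time_s: 37.75
tcp_pos: [0.4431, -0.2905, 0.0084]
orientation: [0.001, 0.706, 0.708, 0.0]
ft_force: [-0.9, -0.3, -0.7]
grip_width: 0.453
```

Emit:
{"api": "move_arm", "payload": {
  "deltas": [0,0,0,0.1,-0.1,0.2,255,0,0,0,0,0,0.15,255]
}}

```text
time_s: 37.95
tcp_pos: [0.4421, -0.2897, 0.0057]
orientation: [0.001, 0.706, 0.708, -0.0]
ft_force: [-4.9, 3.3, 18.4]
grip_width: 0.452
```

On the floor (18 N). Release and retreat.

Emit:
{"api": "move_arm", "payload": {
  "deltas": [0,0,0,0,0,-0.15,255,0,0,0,0,0,0,120,0,0,0,0,0,0,90,0,0,0,0,0,0,40,0,0,0,0,0,0,40]
}}

```text
time_s: 38.45
tcp_pos: [0.4426, -0.2901, 0.0083]
orientation: [0.002, 0.706, 0.708, -0.0]
ft_force: [0.5, -0.5, 0.1]
grip_width: 0.737
```

Emit:
{"api": "move_arm", "payload": {
  "deltas": [0,0,0,0,0,-5,40,0,0,0,0,0,-5,100,0,0,0,0,0,-5,255,0,0,0,4.5,0,-1,255,0,0,0,5,0,0,255]
}}

```text
time_s: 38.95
tcp_pos: [0.4422, -0.1974, 0.1723]
orientation: [0.001, 0.709, 0.705, 0.0]
ft_force: [0.0, 0.8, -0.2]
grip_width: 0.547
```

Emit:
{"api": "move_arm", "payload": {
  "deltas": [0,0,0,5,0,0,255,0,0,0,5,0,0,255,0,0,0,5,0,0,255,0,0,0,5,0,0,255,0,0,0,5,0,0,255]
}}

```text
time_s: 39.45
tcp_pos: [0.4436, 0.0544, 0.1739]
orientation: [0.004, 0.711, 0.703, 0.002]
ft_force: [1.3, 0.4, 0.6]
grip_width: 0.121
```

```bash
python3 -c "
from h import *
go(.4597,.396,.1,0)
s=snap('top','t9');snap('scene','s20')"
```

```text
tcp [0.4436 0.0544 0.1739] shift cm [34.19  1.2   7.31] turn [ 0.007  0.003 -0.01 ] grip mm 11.3
```

View pics/t9.png

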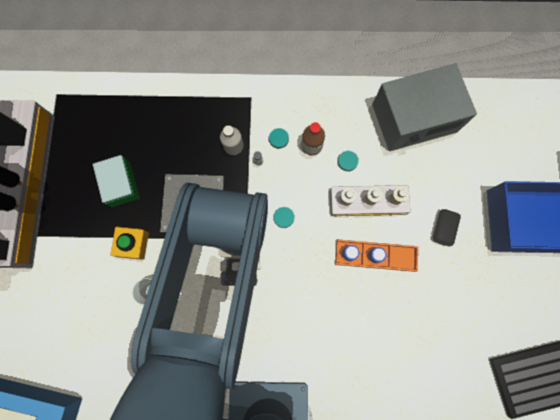

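View pics/s20.png

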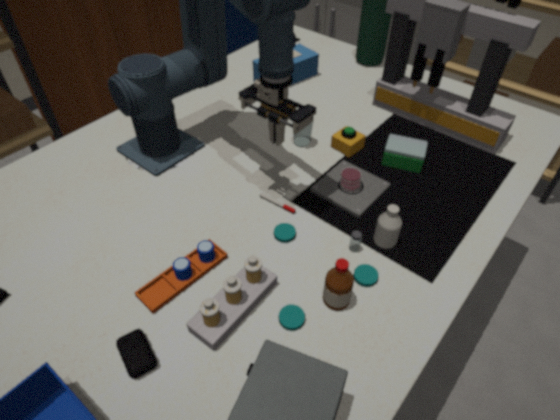

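```bash
python3 -c "
from h import *
t=load('top0');print('btn',ray(t,123.1,240.85,.072), ray(load('scene0'),270+476/6-.4,110+120/6-.4,.072))
s=load('t9');W=world(s)
for u,v in((350,252),(378,253)):print(np.median(W[v-2:v+3,u-2:u+3].reshape(-1,3),0))
crop('s20',300,120,400,220,6,'s20c')"
```

```text
btn [0.46115709 0.3947539  0.072     ] [0.46800538 0.39022275 0.072     ]
[ 0.44497033 -0.21334624  0.04747728]
[ 0.44361587 -0.28941201  0.04755452]
```

View pics/s20c.png

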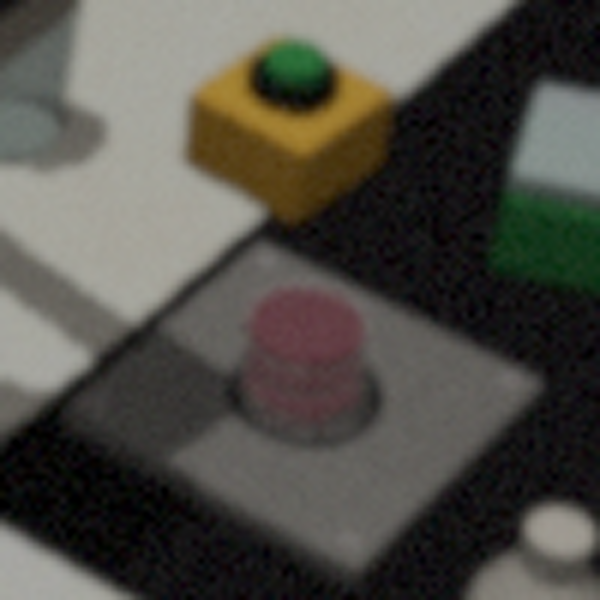

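Emit:
{"api": "move_arm", "payload": {
  "deltas": [0,0,0,4.8,0,0,255,0,0,0,4.8,0.3,0,255,0,0,0,4.8,0.3,0,255,0,0,0,4.8,0.3,0,255,0,0,0,4.8,0.3,0,255]
}}

```text
time_s: 40.05
tcp_pos: [0.4587, 0.2946, 0.1735]
orientation: [0.005, 0.711, 0.703, 0.002]
ft_force: [1.1, -0.4, 1.0]
grip_width: 0.005
```

Emit:
{"api": "move_arm", "payload": {
  "deltas": [0,0,0,4.8,0,0,255,0,0,0,4.8,0,0,255,0,0,0,0,0,0,255]
}}

```text
time_s: 40.35
tcp_pos: [0.4609, 0.3972, 0.1716]
orientation: [0.005, 0.71, 0.704, 0.002]
ft_force: [0.3, -0.2, -1.0]
grip_width: 0.004
```

```bash
python3 -c "
from h import *
go(.461,.3955,.07,0)
s=snap('top','t10');crop('t10',100,120,280,280,4,'t10c')
s=snap('scene','s21');crop('s21',280,60,420,220,4.5,'s21c')"
```

```text
tcp [0.4609 0.3972 0.1716] shift cm [-0.13 -0.08 10.16] turn [ 0.01   0.004 -0.008] grip mm 0.4
```

View pics/t10c.png

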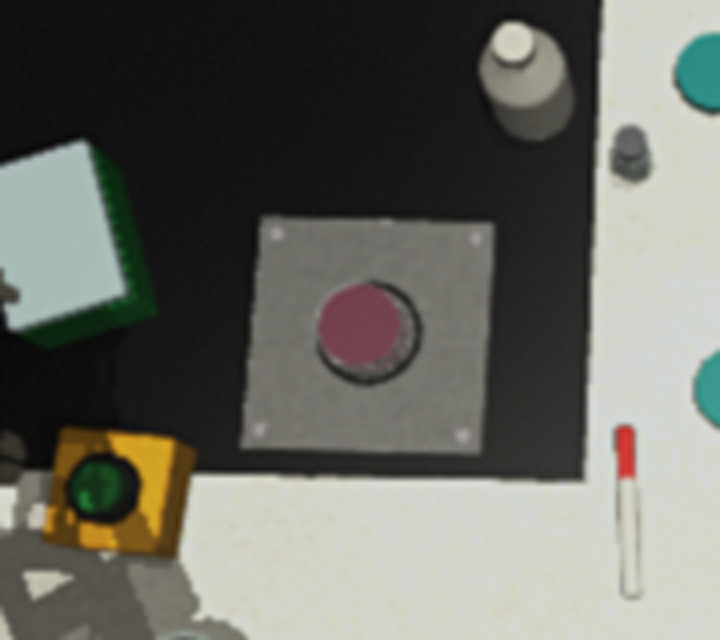

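View pics/s21c.png

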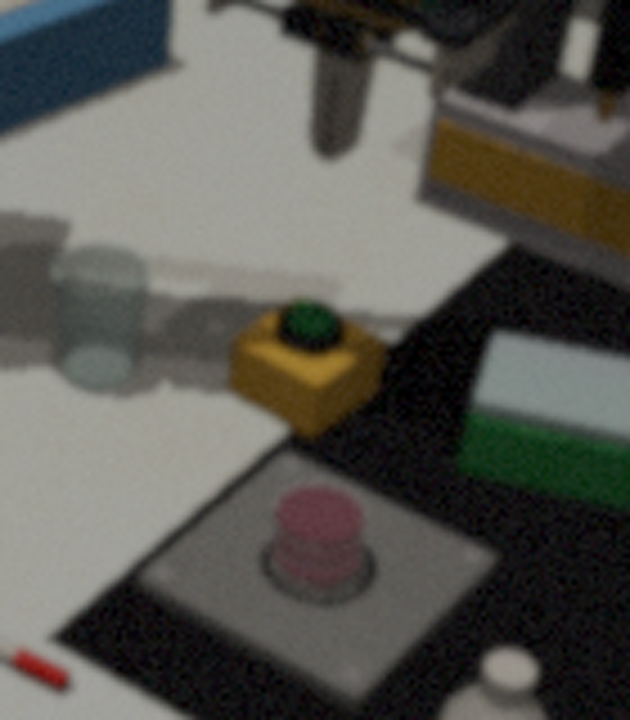

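Emit:
{"api": "move_arm", "payload": {
  "deltas": [0.01,0.004,-0.008,-0.1,0,4,255,0,0,0,0,0,4,255,0,0,0,0,0,1,255,0,0,0,0,0,0,255]
}}

```text
time_s: 40.85
tcp_pos: [0.465, 0.3848, 0.0818]
orientation: [0.002, 0.71, 0.704, -0.0]
ft_force: [-1.2, -0.2, 0.4]
grip_width: 0.003
```

```bash
python3 -c "
from h import *
go(.461,.3955,.05,0)
s=snap('scene','s22');crop('s22',300,80,400,180,6,'s22c')"
```

```text
tcp [0.465  0.3848 0.0818] shift cm [ 1.07 -0.42  3.18] turn [ 0.003  0.003 -0.008] grip mm 0.2
```

View pics/s22c.png

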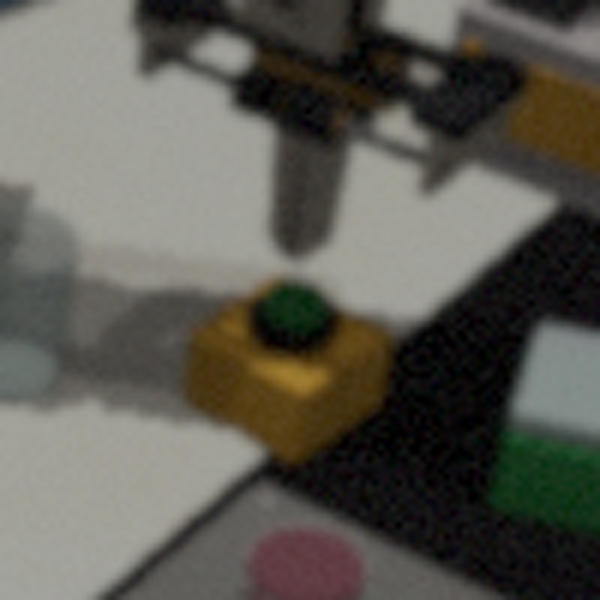

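Emit:
{"api": "move_arm", "payload": {
  "deltas": [0,0,-0.008,1.0,-0.4,1.2,255,0,0,0,0,0,0.6,255,0,0,0,0,0,0.3,255]
}}

```text
time_s: 41.2
tcp_pos: [0.4647, 0.3963, 0.0652]
orientation: [0.003, 0.707, 0.707, 0.004]
ft_force: [-0.1, -0.1, -0.7]
grip_width: 0.001
```

```bash
python3 -c "
from h import *
go(.461,.3955,.05,0)"
```

```text
tcp [0.4647 0.3963 0.0652] shift cm [-0.09 -0.39  1.52] turn [ 0.011 -0.001 -0.001] grip mm 0.1
```

Emit:
{"api": "move_arm", "payload": {
  "deltas": [0.01,0,0,-0.1,-0.4,0.6,255,0,0,0,0,0,0.5,255,0,0,0,0,0,0.2,255]
}}

```text
time_s: 41.5
tcp_pos: [0.4607, 0.3961, 0.0522]
orientation: [-0.0, 0.707, 0.707, 0.001]
ft_force: [-0.5, -0.4, 0.4]
grip_width: 0.003
```

Emit:
{"api": "move_arm", "payload": {
  "deltas": [0,0,0,0,0,0.3,255,0,0,0,0,0,0.3,255]
}}

```text
time_s: 41.7
tcp_pos: [0.4608, 0.3962, 0.0461]
orientation: [-0.0, 0.707, 0.707, 0.001]
ft_force: [-1.5, -1.3, 2.9]
grip_width: 0.008
```

Emit:
{"api": "move_arm", "payload": {
  "deltas": [0,0,0,0,0,0.35,255,0,0,0,0,0,0.2,255]
}}

```text
time_s: 41.9
tcp_pos: [0.4609, 0.3963, 0.0425]
orientation: [0.0, 0.707, 0.707, 0.002]
ft_force: [-6.7, -4.4, 24.5]
grip_width: 0.007
```

Emit:
{"api": "move_arm", "payload": {
  "deltas": [0,0,0,0,0,0.1,255,0,0,0,0,0,0.1,255]
}}

```text
time_s: 42.1
tcp_pos: [0.4609, 0.3962, 0.0429]
orientation: [0.0, 0.707, 0.707, 0.002]
ft_force: [-2.4, -1.6, 6.5]
grip_width: 0.008
```

Emit:
{"api": "move_arm", "payload": {
  "deltas": [0,0,0,0,0,-2,255,0,0,0,0,0,-4,255,0,0,0,0,0,-4,255,0,0,0,0,0,0,255,0,0,0,0,0,0,255]
}}

```text
time_s: 42.6
tcp_pos: [0.4604, 0.3957, 0.1447]
orientation: [0.0, 0.707, 0.707, 0.002]
ft_force: [0.1, 0.1, -0.3]
grip_width: 0.004
```

```bash
python3 -c "
from h import *
snap('top','t11');snap('scene','s23');s=load('t11');crop('t11',100,120,430,290,2.4,'t11c')
crop('s23',280,60,420,220,4.5,'s23c');W=world(s)
print('btn',np.median(W[238:243,121:126].reshape(-1,3),0))
for u,v in((350,252),(378,253),(189,201)):print(np.median(W[v-2:v+3,u-2:u+3].reshape(-1,3),0))
print(read_state()['ft_force'])"
```

```text
btn [0.46361312 0.39429756 0.07244371]
[ 0.44519651 -0.21366237  0.0473206 ]
[ 0.44382176 -0.28918538  0.04718699]
[0.57499268 0.22878932 0.06238808]
[ 0.6660959  -0.67612615 -0.27935437]
```

View pics/t11c.png

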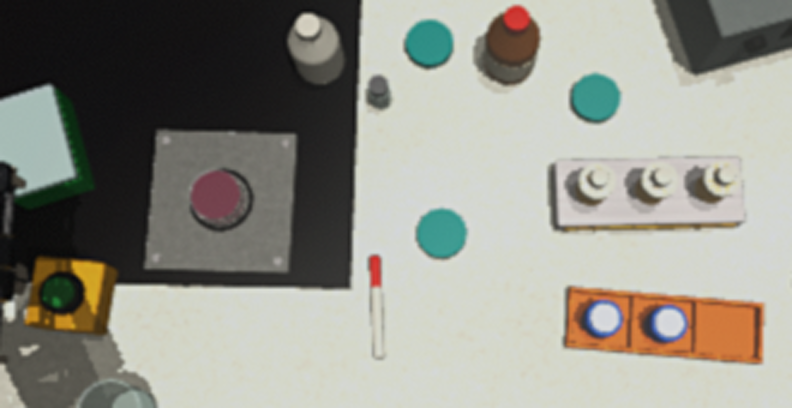

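View pics/s23c.png

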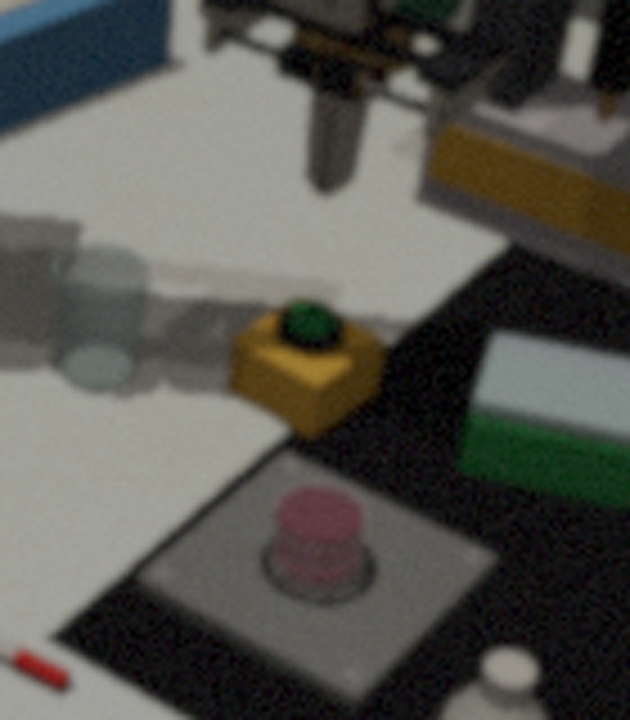

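```bash
python3 -c "
from h import *
print(hand_in())"
```

```text
the job is handed in; nothing more can be done
None
```

The job is handed in. Every check at the end looked right, but the hand-in gave no verdict. The robot's clock stood at about 43 s, well under the 210 s limit.

- **Caps:** the two caps present (the third cartridge had none) stand upright in pockets of their own. Their tops measure about 47 mm, which matches resting on the pocket floor.
- **Dishes:** the three dishes present (I found no fourth in the images) form one pile with its top at about 62 mm. The dishes agree to about 2 mm and sit 4–6 mm from the ring's centre.
- **Knock:** the second dish was knocked off the pile mid-run and ended up leaning on the first. I laid it flat on the stage, put the third dish on first, then added it on top.
- **Button:** I pressed it until the force rose to 24.5 N at its end stop. It was still at 6.5 N 0.2 s later, above the 5 N a full press takes. After release its top was back at about 72 mm, and the arm was clear with no force on it. I could not read the button joint itself.
- **Other objects:** none of the bystanders looked moved in the last pictures.

**Checks that disagreed:**
- The fingertips are about 21 mm short of the reported TCP, so I corrected all heights for that.
- The two cameras differed by about 5–10 mm in x. I relied on the top camera, which matched the arm to about 2 mm.

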